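Lay out the valve rebuild kit round the valve body

ROBOT

A 6-joint arm with a two-finger parallel gripper is mounted at the origin on a cart in front of the work surface, level with it; the furniture and walls round the work are solid. World frame = base frame: x ahead of the robot, y to its left, z up, the work surface at z = 0. Lengths are in m, angles in rad, forces in N, time in s.
With the tool pointing down it reaches from about 0.35 to 0.85 m from the base axis. Payload 8.1 kg.
Tool frame: the origin (TCP) lies midway between the tips of the shut fingers; the grasp point (between the pads) lies 19 mm behind it; z points along the fingers, y is the direction in which the jaws open and shut (so a half turn about z gives the same grasp; the last joint's range is limited). The gripper opens to 93 mm and grips with 3 to 60 N. Pads are 15 mm wide; open, the fingers measure 128 mm over their backs; the gripper's body (75 mm by 188 mm) begins 65 mm behind the grasp point.
Start: joints at [-0.085, 0.13, 1.488, -0, 1.523, -0.085], TCP at [0.6, 0, 0.219] pointing down, gripper open.
Joint ranges: [-2.96, 2.96], [-0.89, 2.26], [0.02, 2.5], [-1.34, 4.48], [0, 2.73], [-2.66, 2.66]. Speed limits (rad/s): [2.39, 2.39, 2.79, 3.14, 3.14, 3.14].

INTERFACE

Orientations are given as a rotation vector (axis times angle).
In Python, from plant import robot gives the robot as it stands. The module is installed in compiled form; this text tells all that it offers.
- The arm moves only by the shell command python3 -m pendant 'ROWS' [FORCE]. ROWS is JSON, a list of rows, each an object with "translation": the shift along the tool's x, y, z in mm, a list of three; "twist": the turn, a rotation vector about the tool's x, y, z in rad, a list of three; "grip": the opening, from -1 (shut) to 1 (fully open). A call has exactly 10 rows; each row shifts and turns the pose as measured when the row begins, along the tool's axes as they then stand; what a row does not reach is not made up. A row lasts 1/10 s, in which the tool goes at most 50 mm and 8.59 degrees, less where a joint would pass 70% of its speed; a pose out of reach is approached as far as the arm can. A call is refused whole if a number of a shift passes 50 or a number of a turn 0.15, either way. A call with a gripper value outside its range is refused whole. The fingers move at their own pace and stop on an object; FORCE is the grip in N (left out, the last holds). Time passes only in rows, so rows that do not move let the fingers close, or fill a call up. It gives the time, the measured TCP pose, the force and the opening at its end, in the units of the state.
- robot.read_state(): the state, without advancing time (a new reading comes with each control period).
- robot.read_camera(name): name is "scene" or "side" or "wrist"; returns (picture, depth): 420x560x3 uint8, red, green, blue; 420x560 float32, m along the optical axis (not along the pixel's ray), 0 where there is no reading.
- robot.camera_info(name): a dict with "vertical_fov" (degrees; the focal length in pixels is half the picture's height over the tangent of half this angle, whatever the lens; pixels are square), "cx", "cy" (the principal point, pixels), "cam_to_world" (4x4, takes a point from camera to world coordinates). Camera axes: x right, y up, looking along -z (the intrinsics and any distortion apply to the point x, -y, -z); pixel columns grow to the right and rows downward; lengths in m; the calibration is good to about 2 mm. A picture is of the moment at which its call begins: read the wrist's pose just before it. camera_info takes no time and is no camera call; for the wrist camera it gives the pose at the moment of the call.
- robot.close_job(): hands the job in, once; it reports no verdict.
The state is a dict: "t": time; "q": joint angles; "dq": joint speeds; "joint_torque": joint torques, N m; "tool_pos": TCP position; "orientation": TCP orientation; "force": force on the tool from outside, world axes, zero at the start; "wrist_torque": the same for the moment, N m; "opening": finger opening in m.
Only numpy, scipy, OpenCV 4.12 (cv2) and the standard library are available. Lean on these libraries where they do the work, as an engineer would, in place of code of your own. Each camera call takes 0.05 s, during which the arm holds its last target. There are 200 camera calls.

TASK

Lay out the rebuild kit on the board round the valve body, which stays where it stands: the large bearing centred in the square next to it on the left, the small flange centred in the square next to it on the right, and the large flange, boss up, centred in the other square of the valve body's own column (the one the small flange occupies now). Then set the small bearing flat and centred on top of the large flange's boss. Left and right are as seen from the robot.

Things in the scene. Friction and masses are not known exactly. Their poses are not given: they have to be found in the camera images.
- layout_board: fixed plywood board, 200 (x) x 290 (y) x 6 mm thick, scored with dark lines into six 90 mm squares: 2 rows (near, far) by 3 columns (left, middle, right). Origin: centre of its underside, on the bench. x points away from the robot, y to the robot's left, turned by up to 0.25 rad. Square centres in its frame: x -45 (near) or +45 mm (far); y +90 (left), 0 or -90 mm (right)
- valve_body: loose grey machined valve body, upright, 48 x 52 mm and 52 mm tall, with a round foot, a neck with a side stub and a round top; it stands in the near or the far square of the board's middle column, within about 10 mm of its centre, and is not to be moved. Origin: centre of its underside, z up
- small_flange: the smaller of two grey round flanges: foot 53 mm in diameter, 9 mm thick, with a raised round boss 37 mm in diameter that reaches 18 mm above the underside. At the start it lies boss up in the other square of the board's middle column. Origin: centre of its underside, z up through the boss. It weighs about 0.3 kg; grip it by the boss
- large_flange: the larger of two grey round flanges: foot 68 mm in diameter, 11 mm thick, round boss 48 mm in diameter, its flat ring-shaped top 24 mm above the underside. Lies boss up on the open bench right of the board (other flanges far back beyond the green cup are not meant). Origin: centre of its underside, z up through the boss. It weighs about 0.5 kg; grip it by the boss
- large_bearing: the larger of two steel ball bearings: a ring 62 mm in outer diameter, 14 mm high, lying flat on the open bench right of the board. Origin: centre of its underside, z up
- small_bearing: the smaller of two steel ball bearings: a ring 48 mm in outer diameter, 11 mm high, lying flat on the open bench right of the board. Origin: centre of its underside, z up
Mind the look-alikes: they are no part of the job. What is shaped like the small_bearing but purple is not meant. What is shaped like the large_bearing but red is not meant.

How it is judged:
At the end, for the whole second after the job is handed in: On the board, flat: large bearing left of the valve body, small flange right of it, large flange in the other middle square, each within 15 mm of its square's centre along both board axes; small bearing flat on the large flange within 8 mm of centre; valve body moved under 10 mm; all at rest (((x of valve_body in the frame of layout_board between -0.075 and -0.015 m and x of large_bearing in the frame of layout_board between -0.06 and -0.03 m and y of large_bearing in the frame of layout_board between 0.075 and 0.105 m and z of large_bearing in the frame of layout_board between 0.003 and 0.01 m and angle between each of large_bearing, small_flange, large_flange's own z axis and vertical below 0.1 rad and x of small_flange in the frame of layout_board between -0.06 and -0.03 m and y of small_flange in the frame of layout_board between -0.105 and -0.075 m and z of small_flange in the frame of layout_board between 0.003 and 0.01 m and x of large_flange in the frame of layout_board between 0.03 and 0.06 m and y of large_flange in the frame of layout_board between -0.015 and 0.015 m and z of large_flange in the frame of layout_board between 0.003 and 0.01 m) or (x of valve_body in the frame of layout_board between 0.015 and 0.075 m and x of large_bearing in the frame of layout_board between 0.03 and 0.06 m and y of large_bearing in the frame of layout_board between 0.075 and 0.105 m and z of large_bearing in the frame of layout_board between 0.003 and 0.01 m and angle between each of large_bearing, small_flange, large_flange's own z axis and vertical below 0.1 rad and x of small_flange in the frame of layout_board between 0.03 and 0.06 m and y of small_flange in the frame of layout_board between -0.105 and -0.075 m and z of small_flange in the frame of layout_board between 0.003 and 0.01 m and x of large_flange in the frame of layout_board between -0.06 and -0.03 m and y of large_flange in the frame of layout_board between -0.015 and 0.015 m and z of large_flange in the frame of layout_board between 0.003 and 0.01 m)) and horizontal distance between small_bearing and large_flange below 0.008 m and z of small_bearing in the frame of large_flange between 0.021 and 0.028 m and angle between each of small_bearing, valve_body's own z axis and vertical below 0.1 rad and distance of valve_body from where it was at the start of the episode below 0.01 m and linear speed of each of valve_body, small_flange, large_flange, large_bearing, small_bearing below 0.02 m/s); the robot touches nothing.
It fails at once if the valve body is pushed 10 mm or more from its place (distance of valve_body from where it was at the start of the episode above 0.01 m).
It fails at once if the valve body is tipped (angle between valve_body's own z axis and vertical above 0.3 rad).
It also fails if it takes over 115 s, if anything falls off the work surface, if the arm or the gripper's body presses on something with over 40 N, if the wrist force passes 120 N, or if a joint passes its speed limit or range.

## Working session

There is one attempt and no reset: what is moved stays moved. The work goes in short steps, Python scripts to look and compute and a shell command to move; the robot and the scene stay as the last step left them, time stands still between calls to the robot, and variables do not carry over. Pictures are saved under pics/ and viewed, about 12 in all and at most 16, crops included, and the job is handed in when it is done.

```bash
mkdir -p pics; python3 - <<'E'
from plant import robot
import cv2,numpy as np
s=robot.read_state();print({k:np.round(v,3).tolist() for k,v in s.items()})
for n in("scene","side","wrist"):
    i=robot.camera_info(n);print(n,{k:(np.round(v,3).tolist() if not isinstance(v,(str,dict)) else v) for k,v in i.items()})
    p,d=robot.read_camera(n);cv2.imwrite(f"pics/{n}0.png",p[:,:,::-1]);np.savez(f"{n}0.npz",p=p,d=d,**{k:v for k,v in i.items() if k in("cam_to_world","cx","cy","vertical_fov")})
E
```

```text
{'t': 0.0, 'q': [-0.085, 0.131, 1.489, -0.0, 1.523, -0.085], 'dq': [0.0, -0.001, -0.0, 0.001, -0.001, 0.001], 'joint_torque': [-0.002, -55.985, -49.176, 0.077, 0.036, -0.0], 'tool_pos': [0.599, 0.0, 0.218], 'orientation': [-2.221, -2.22, 0.002], 'force': [0.41, -0.121, -1.041], 'wrist_torque': [-0.008, -0.024, -0.034], 'opening': 0.093}
scene {'vertical_fov': 45.138, 'cx': 285.621, 'cy': 207.476, 'cam_to_world': [[0.777, 0.394, -0.491, 0.04], [-0.629, 0.513, -0.584, -0.668], [0.021, 0.762, 0.647, 0.695], [0.0, 0.0, 0.0, 1.0]]}
side {'vertical_fov': 44.753, 'cx': 273.113, 'cy': 216.176, 'cam_to_world': [[0.851, 0.366, -0.376, 0.157], [-0.525, 0.578, -0.625, -0.736], [-0.011, 0.729, 0.684, 0.758], [0.0, 0.0, 0.0, 1.0]]}
wrist {'vertical_fov': 68.305, 'cx': 275.356, 'cy': 215.889, 'cam_to_world': [[1.0, 0.0, 0.002, 0.6], [-0.001, 0.962, 0.273, 0.075], [-0.001, -0.273, 0.962, 0.384], [0.0, 0.0, 0.0, 1.0]]}
```

View pics/scene0.png

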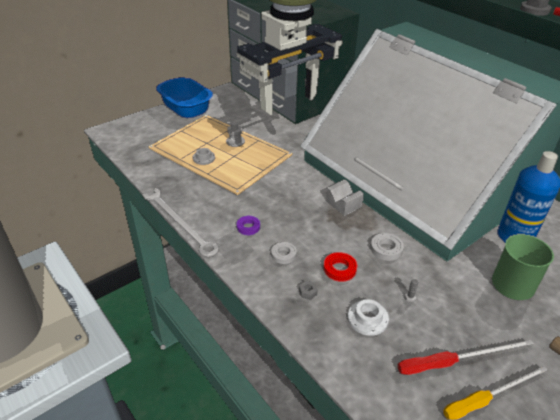

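View pics/wrist0.png

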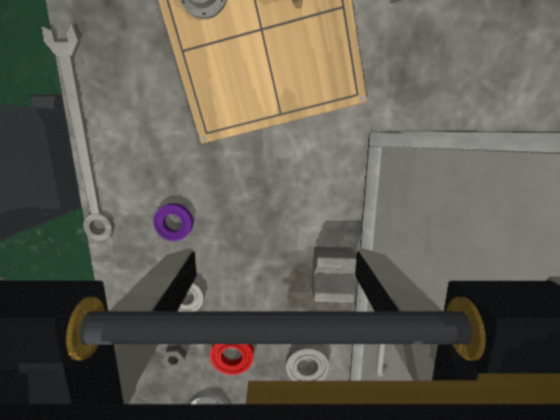

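The scene view shows the valve body at (235,135) in the far middle square and the small flange at (204,155) in the near one. The loose parts are a purple ring (248,225), a steel ring (284,252), a red ring (340,266), a steel ring (387,245) and a flange (368,317). I'll measure them next.

```bash
cat > h.py <<'E'
import numpy as np,cv2
from plant import robot
def snap(n,name=None):
    i=robot.camera_info(n);p,d=robot.read_camera(n)
    if name: cv2.imwrite(f"pics/{name}.png",p[:,:,::-1])
    return p,d,i
def load(n):
    z=np.load(n);return z["p"],z["d"],{k:z[k] for k in("cam_to_world","cx","cy","vertical_fov")}
def foc(i): return 210/np.tan(np.radians(float(i["vertical_fov"]))/2)
def ray(i,u,v,z):
    "pixels -> world xy on plane z"
    u,v=np.atleast_1d(u).astype(float),np.atleast_1d(v).astype(float);f=foc(i);T=np.array(i["cam_to_world"])
    r=np.stack([(u-i["cx"])/f,-(v-i["cy"])/f,-np.ones_like(u)],-1)@T[:3,:3].T
    return (T[:3,3]+r*((z-T[2,3])/r[:,2])[:,None])[:,:2]
def cloud(d,i):
    v,u=np.mgrid[:420,:560];f=foc(i);T=np.array(i["cam_to_world"])
    c=np.stack([(u-i["cx"])/f*d,-(v-i["cy"])/f*d,-d],-1)
    P=c@T[:3,:3].T+T[:3,3];P[d==0]=np.nan;return P
def proj(i,P):
    T=np.linalg.inv(np.array(i["cam_to_world"]));c=np.atleast_2d(P)@T[:3,:3].T+T[:3,3];f=foc(i)
    return np.stack([i["cx"]+f*c[:,0]/-c[:,2],i["cy"]-f*c[:,1]/-c[:,2]],-1)
E
python3 - <<'E'
from h import *
ims=[]
for n in("scene","side"):
    p,d,i=load(n+"0.npz");P=cloud(d,i)
    m=(np.nan_to_num(P[...,2],nan=-1)>0.005)&(P[...,0]<0.85)
    k,l,st,c=cv2.connectedComponentsWithStats(m.astype(np.uint8))
    print(n,"bench z",np.nanmedian(P[230:240,210:230,2]))
    for j in range(1,k):
        if 40<st[j,4]<6000:
            q=P[l==j];lo,hi=np.percentile(q,[1,99],axis=0)
            print(np.round(c[j]),st[j,4],"lo",lo.round(3),"hi",hi.round(3),"col",p[l==j].mean(0).round())
    if n=="scene": ims.append(cv2.resize(p[200:350,220:430],None,fx=3.5,fy=3.5,interpolation=cv2.INTER_CUBIC))
cv2.imwrite("pics/crop1.png",ims[0][:,:,::-1])
E
```

```text
scene bench z -0.0003069444615888539
[185.  96.] 1479 lo [0.562 0.379 0.006] hi [0.672 0.538 0.053] col [ 14.  67. 119.]
[221. 152.] 4551 lo [0.458 0.069 0.005] hi [0.686 0.365 0.048] col [197. 168. 124.]
[521. 248.] 4106 lo [ 0.721 -0.499  0.007] hi [ 0.85  -0.374  0.149] col [56. 87. 77.]
[182. 223.] 419 lo [ 0.347 -0.065  0.005] hi [0.386 0.177 0.009] col [165. 163. 161.]
[248. 224.] 292 lo [ 0.445 -0.065  0.005] hi [ 0.491 -0.018  0.013] col [107.  50. 145.]
[387. 245.] 581 lo [ 0.614 -0.287  0.005] hi [ 0.674 -0.227  0.016] col [160. 157. 155.]
[283. 252.] 345 lo [ 0.453 -0.17   0.005] hi [ 0.499 -0.123  0.013] col [162. 160. 158.]
[340. 265.] 641 lo [ 0.505 -0.27   0.006] hi [ 0.565 -0.21   0.016] col [186.  13.   8.]
[412. 290.] 173 lo [ 0.576 -0.376  0.006] hi [ 0.59  -0.359  0.046] col [109. 108. 106.]
[308. 289.] 216 lo [ 0.435 -0.26   0.005] hi [ 0.466 -0.231  0.016] col [103. 102. 100.]
[368. 316.] 985 lo [ 0.462 -0.383  0.005] hi [ 0.524 -0.319  0.025] col [184. 185. 185.]
[555. 345.] 139 lo [ 0.677 -0.591  0.006] hi [ 0.695 -0.573  0.025] col [99. 86. 69.]
[446. 359.] 1
[... 1327 characters left out ...]
196 lo [ 0.434 -0.261  0.005] hi [ 0.465 -0.23   0.016] col [129. 127. 122.]
[374. 312.] 162 lo [ 0.574 -0.375  0.005] hi [ 0.59  -0.359  0.046] col [138. 135. 131.]
[547. 321.] 438 lo [ 0.817 -0.563  0.005] hi [ 0.849 -0.51   0.025] col [149. 146. 142.]
[327. 334.] 930 lo [ 0.461 -0.384  0.005] hi [ 0.525 -0.32   0.025] col [215. 215. 212.]
[555. 370.] 198 lo [ 0.747 -0.622  0.005] hi [ 0.787 -0.591  0.019] col [137. 135. 131.]
[396. 384.] 1206 lo [ 0.455 -0.55   0.009] hi [ 0.658 -0.449  0.024] col [209. 107. 102.]
[531. 396.] 888 lo [ 0.678 -0.657  0.006] hi [ 0.699 -0.574  0.025] col [142. 122.  99.]
[469. 411.] 270 lo [ 0.545 -0.593  0.008] hi [ 0.636 -0.565  0.015] col [211. 208. 202.]
```

View pics/crop1.png

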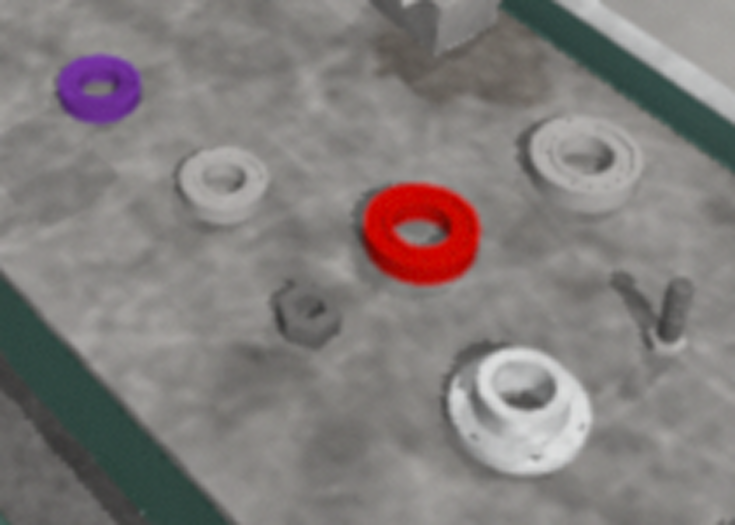

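View pics/side0.png

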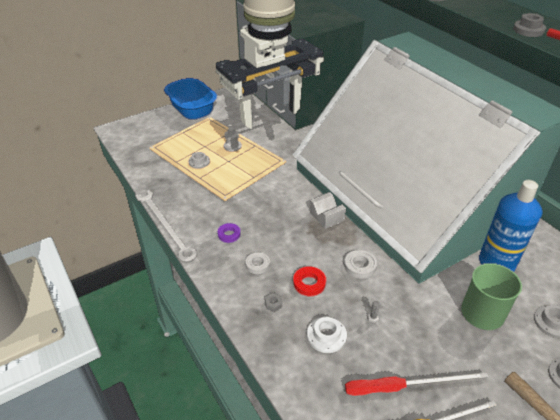

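The enlarged crop settles which parts to take:
- **small_bearing:** steel ring at scene (284,252), about 47 mm across. The purple ring at (248,225) is its look-alike.
- **large_bearing:** steel ring at (387,245), about 61 mm. The red ring at (340,266) is its look-alike.
- **large_flange:** flange at (368,317), about 66 mm, on the open bench. The others are beyond the green cup.

Next I'll measure the board, the valve body, the small flange and the case.

```bash
python3 - <<'E'
from h import *
for n in("scene","side"):
    p,d,i=load(n+"0.npz");P=cloud(d,i)
    hsv=cv2.cvtColor(p,cv2.COLOR_RGB2HSV)
    m=cv2.inRange(hsv,(10,50,100),(28,255,255));m[:100]=0
    m=cv2.morphologyEx(m,cv2.MORPH_CLOSE,np.ones((9,9)))
    c=max((q for q in cv2.findContours(m,0,2)[0] if cv2.boundingRect(q)[1]<200 and cv2.boundingRect(q)[0]<350),key=cv2.contourArea)
    h=cv2.convexHull(c)[:,0]; w=ray(i,h[:,0],h[:,1],0.006)
    r=cv2.minAreaRect((w*1000).astype(np.float32));print(n,"rect",r)
    x,y,z=P[...,0],P[...,1],P[...,2]
    reg=(x>.45)&(x<.7)&(y>.07)&(y<.36)
    for a,b,nm in((.0215,.0265,"sf boss top"),(.053,.062,"valve top"),(.012,.016,"sf foot")):
        k=reg&(z>a)&(z<b);q=P[k];print(nm,k.sum(),np.percentile(q,[2,98],axis=0).round(4).tolist(),np.median(q,0).round(4))
    k=(y>-.30)&(y<-.2)&(x>.66)&(x<.85)
    for a in np.arange(.66,.85,.015):
        kk=k&(x>a)&(x<a+.015);print(round(a,3),np.nanmax(z[kk]).round(3) if kk.any() else None,end="; ")
    k=(y>-.15)&(y<.0)&(x>.5)&(x<.65)&(z>.01);print("bracket",np.percentile(P[k],[1,99],axis=0).round(3).tolist())
E
```

```text
scene rect ((277.766845703125, 407.7957763671875), (686.3740234375, 239.85435485839844), 82.3454818725586)
sf boss top 104 [[0.505, 0.1961, 0.0217], [0.6299, 0.2305, 0.0264]] [0.529  0.2126 0.024 ]
valve top 35 [[0.6137, 0.2177, 0.0535], [0.6295, 0.2352, 0.0602]] [0.6218 0.2259 0.0571]
sf foot 116 [[0.4985, 0.1868, 0.0121], [0.6329, 0.2312, 0.0159]] [0.5226 0.2065 0.0135]
0.66 0.017; 0.675 0.011; 0.69 0.058; 0.705 0.09; 0.72 0.09; 0.735 0.098; 0.75 0.114; 0.765 0.129; 0.78 0.147; 0.795 0.163; 0.81 0.178; 0.825 0.194; 0.84 0.204; bracket [[0.506, -0.128, 0.016], [0.65, -0.001, 0.425]]
side rect ((228.79502868652344, 392.60601806640625), (757.7300415039062, 270.2915344238281), 79.74061584472656)
sf boss top 85 [[0.5048, 0.1942, 0.0216], [0.6311, 0.2284, 0.0262]] [0.5282 0.2136 0.0235]
valve top 28 [[0.6129, 0.2193, 0.0539], [0.6274, 0.2352, 0.0593]] [0.6203 0.2261 0.0566]
sf foot 69 [[0.4979, 0.1921, 0.012], [0.6327, 0.2283, 0.0159]] [0.5234 0.2112 0.0133]
0.66 0.015; 0.675 0.012; 0.69 0.056; 0.705 0.088; 0.72 0.086; 0.735 0.096; 0.75 0.113; 0.765 0.13; 0.78 0.149; 0.795 0.161; 0.81 0.177; 0.825 0.194; 0.84 0.208; bracket [[0.505, -0.124, 0.018], [0.649, -0.001, 0.455]]
```

```bash
python3 -m pendant '[{"translation":[40,-10,-28],"twist":[0,0,0],"grip":1},{"translation":[40,-10,-28],"twist":[0,0,0],"grip":1},{"translation":[40,-10,-28],"twist":[0,0,0],"grip":1},{"translation":[40,-10,-28],"twist":[0,0,0],"grip":1},{"translation":[0,0,0],"twist":[0,0,0],"grip":0.3},{"translation":[0,0,0],"twist":[0,0,0],"grip":0.3},{"translation":[0,0,0],"twist":[0,0,0],"grip":0.3},{"translation":[0,0,0],"twist":[0,0,0],"grip":0.3},{"translation":[0,0,0],"twist":[0,0,0],"grip":0.3},{"translation":[0,0,0],"twist":[0,0,0],"grip":0.3}]' 20
python3 - <<'E'
from h import *
p,d,i=snap("wrist","w1");np.savez("w1.npz",p=p,d=d,**{k:i[k] for k in("cam_to_world","cx","cy","vertical_fov")})
s=robot.read_state();print(s["tool_pos"],s["orientation"],s["opening"])
E
```

```text
t: 1.15
tool_pos: [0.5566, 0.1607, 0.3254]
orientation: [-2.222, -2.208, 0.017]
force: [-0.4, -0.3, -0.2]
opening: 0.0607
[0.55655672 0.16062813 0.32534597] [-2.2220488  -2.20756361  0.0175824 ] 0.06075836502292855
```

View pics/w1.png

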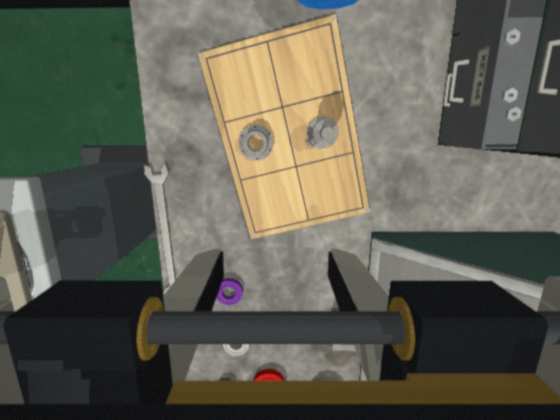

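The whole board is in view: corners at about (200,52), (337,14), (369,208) and (250,238), the small flange at (256,141) in the near square and the valve body at (322,132) in the far one.

```bash
cat > board.py <<'E'
from h import *
def board(p,i):
    hsv=cv2.cvtColor(p,cv2.COLOR_RGB2HSV)
    m=cv2.inRange(hsv,(8,50,70),(30,255,255));m[260:]=0
    m=cv2.morphologyEx(m,cv2.MORPH_OPEN,np.ones((3,3)))
    m=cv2.morphologyEx(m,cv2.MORPH_CLOSE,np.ones((15,15)))
    c=max(cv2.findContours(m,0,2)[0],key=cv2.contourArea)[:,0]
    w=ray(i,c[:,0],c[:,1],0.006)
    (cx,cy),(a,b),t=cv2.minAreaRect((w*1e3).astype(np.float32))
    if a>b: a,b,t=b,a,t-90   # a along board x
    t=(t+90)%180-90
    return np.array([cx,cy])/1e3,np.radians(t),(a,b)
E
python3 - <<'E'
from board import *
p,d,i=load("w1.npz");c,t,s=board(p,i);print("board",c,t,s)
P=cloud(d,i);R=np.array([[np.cos(t),-np.sin(t)],[np.sin(t),np.cos(t)]])
for nm,xy in(("nearmid",(-.045,0)),("farleft",(.045,.09)),("farmid",(.045,0)),("farright",(.045,-.09))): print(nm,(c+R@xy).round(4))
L=(P[...,:2]-c)@R;z=P[...,2]
print("board z",np.nanmedian(z[(abs(L[...,0]-.05)<.02)&(abs(L[...,1]-.09)<.02)]))
for nm,cx in(("sf",-.045),("valve",.045)):
    k=(abs(L[...,0]-cx)<.042)&(abs(L[...,1])<.042)
    for a,b in((.010,.018),(.020,.027),(.03,.045),(.05,.062)):
        kk=k&(z>a)&(z<b)
        if kk.sum()>15:
            q=P[kk];(x,y),r=cv2.minEnclosingCircle((q[:,:2]*1e3).astype(np.float32));print(nm,a,kk.sum(),"circ",round(x,1),round(y,1),round(r,1),"bf",((np.array([x,y])/1e3-c)@R).round(4))
E
```

```text
board [0.57336273 0.22131525] 0.23707212017008863 (201.95484924316406, 292.2965393066406)
nearmid [0.5296 0.2107]
farleft [0.596  0.3194]
farmid [0.6171 0.2319]
farright [0.6382 0.1444]
board z 0.006336140891911202
sf 0.01 520 circ 518.3 213.2 31.4 bf [-0.0554  0.0051]
sf 0.02 267 circ 523.5 214.8 17.8 bf [-0.05    0.0054]
valve 0.01 121 circ 619.4 229.4 25.5 bf [ 0.0467 -0.0029]
valve 0.03 249 circ 620.1 224.4 23.2 bf [ 0.0461 -0.008 ]
valve 0.05 134 circ 623.0 229.0 8.3 bf [ 0.05   -0.0042]
```

```bash
cat > plan.py <<'E'
# python3 plan.py x y z psi : tool twist to do first, then shift in the turned tool frame (mm); psi = world yaw of tool y
import sys
from h import *
from scipy.spatial.transform import Rotation as R
x,y,z,psi=map(float,sys.argv[1:5]);s=robot.read_state()
A=R.from_rotvec(s["orientation"]);c,n=np.cos(psi),np.sin(psi)
best=None
for g in(1,-1):
    B=R.from_matrix(np.array([[-n*g,c*g,0],[c*g,n*g,0],[0,0,-1]]));w=(A.inv()*B).as_rotvec()
    if best is None or np.linalg.norm(w)<np.linalg.norm(best[0]): best=(w,B)
w,B=best
print("q6",round(s["q"][5],2),"now",np.round(s["tool_pos"],4),"twist",w.round(3),"shift after twist",(B.inv().apply(np.array([x,y,z])-s["tool_pos"])*1e3).round(1), "shift in present frame",(A.inv().apply(np.array([x,y,z])-s["tool_pos"])*1e3).round(1),"open",round(s["opening"],4),"F",np.round(s["force"],1),"t",s["t"])
E
python3 plan.py 0.524 0.2145 0.12 -0.545
```

```text
q6 0.2 now [0.5566 0.1606 0.3253] twist [-0.014  0.005  0.538] shift after twist [ 29.2 -55.8 205.3] shift in present frame [ 53.9 -29.9 205.7] open 0.0608 F [ 0.1 -0.5 -1.2] t 1.2
```

```bash
python3 -m pendant '[{"translation":[0,0,25],"twist":[-0.003,0.001,0.135],"grip":0.3},{"translation":[0,0,25],"twist":[-0.003,0.001,0.135],"grip":0.3},{"translation":[0,0,25],"twist":[-0.003,0.001,0.135],"grip":0.3},{"translation":[0,0,25],"twist":[-0.003,0.001,0.135],"grip":0.3},{"translation":[10,-19,35],"twist":[0,0,0],"grip":0.3},{"translation":[10,-19,35],"twist":[0,0,0],"grip":0.3},{"translation":[10,-19,35],"twist":[0,0,0],"grip":0.3},{"translation":[0,0,0],"twist":[0,0,0],"grip":0.3},{"translation":[0,0,0],"twist":[0,0,0],"grip":0.3},{"translation":[0,0,0],"twist":[0,0,0],"grip":0.3}]' 30
python3 plan.py 0.524 0.2145 0.0175 -0.545
python3 - <<'E'
from h import *
p,d,i=snap("wrist","w2");P=cloud(d,i);z=P[...,2]
k=(abs(P[...,0]-.524)<.035)&(abs(P[...,1]-.2145)<.035)
for a,b in((.010,.018),(.0215,.0265)):
    q=P[k&(z>a)&(z<b)]
    if len(q)>20: print(a,len(q),cv2.minEnclosingCircle((q[:,:2]*1e3).astype(np.float32)))
s=robot.read_state()["tool_pos"];print(proj(i,[[*s[:2],s[2]],[.524,.2145,.024]]))
E
```

```text
t: 2.2
tool_pos: [0.5248, 0.2123, 0.1133]
orientation: [2.76, 1.496, -0.002]
force: [-0.3, 0.5, 0.7]
opening: 0.0605
q6 0.87 now [0.5248 0.2123 0.1133] twist [ 0.001  0.002 -0.032] shift after twist [ 1.4 -1.8 95.8] shift in present frame [ 1.6 -2.  95.8] open 0.0605 F [-0.3  0.5  0.7] t 2.2
0.01 1374 ((523.1878662109375, 214.62974548339844), 26.59022331237793)
0.0215 746 ((523.529541015625, 214.7659454345703), 17.817533493041992)
[[274.83019528 261.3956888 ]
 [271.81754849 216.82108593]]
```

View pics/w2.png

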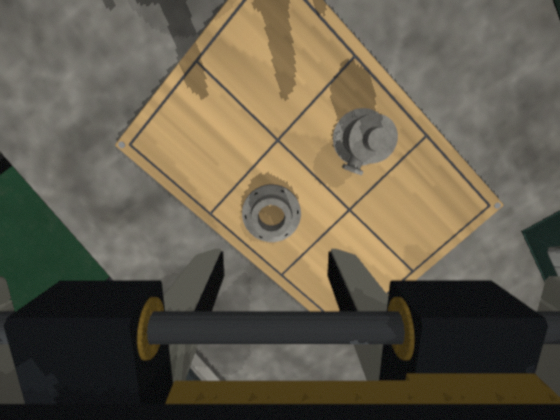

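The close view puts the flange at (271,212) with both fingers clear of it and of the valve body at (365,138). Depth gives its boss centre at (0.5234, 0.2147). I'll descend.

```bash
python3 -m pendant '[{"translation":[0.5,-0.8,24],"twist":[0,0,0],"grip":0.3},{"translation":[0.5,-0.8,24],"twist":[0,0,0],"grip":0.3},{"translation":[0.5,-0.8,24],"twist":[0,0,0],"grip":0.3},{"translation":[0,0,0],"twist":[0,0,0],"grip":0.3},{"translation":[0,0,0],"twist":[0,0,0],"grip":0.3},{"translation":[0,0,8],"twist":[0,0,0],"grip":0.3},{"translation":[0,0,7],"twist":[0,0,0],"grip":0.3},{"translation":[0,0,0],"twist":[0,0,0],"grip":0.3},{"translation":[0,0,0],"twist":[0,0,0],"grip":0.3},{"translation":[0,0,0],"twist":[0,0,0],"grip":0.3}]' 30
python3 plan.py 0.5235 0.2147 0.0175 -0.577
```

```text
t: 3.25
tool_pos: [0.5403, 0.2143, 0.0421]
orientation: [2.758, 1.485, 0.043]
force: [-0.0, 0.0, -0.2]
opening: 0.0606
q6 0.88 now [0.5403 0.2143 0.0421] twist [ 0.021 -0.02  -0.006] shift after twist [ -8.9 -14.2  24.6] shift in present frame [ -9.4 -14.7  24.1] open 0.0606 F [-0.   0.  -0.2] t 3.25
```

```bash
python3 -m pendant '[{"translation":[-4.5,-7,3],"twist":[0.01,-0.01,0],"grip":0.3},{"translation":[-4.5,-7,3],"twist":[0.01,-0.01,0],"grip":0.3},{"translation":[0,0,5],"twist":[0,0,0],"grip":0.3},{"translation":[0,0,5],"twist":[0,0,0],"grip":0.3},{"translation":[0,0,3],"twist":[0,0,0],"grip":0.3},{"translation":[0,0,0],"twist":[0,0,0],"grip":0.3},{"translation":[0,0,0],"twist":[0,0,0],"grip":0.3},{"translation":[0,0,0],"twist":[0,0,0],"grip":0.3},{"translation":[0,0,0],"twist":[0,0,0],"grip":0.3},{"translation":[0,0,0],"twist":[0,0,0],"grip":0.3}]'
python3 plan.py 0.5235 0.2147 0.0175 -0.577
```

```text
t: 4.25
tool_pos: [0.5221, 0.2147, 0.0211]
orientation: [2.766, 1.49, -0.003]
force: [-0.4, -0.5, 0.5]
opening: 0.0604
q6 0.88 now [0.5221 0.2147 0.0211] twist [-0.001  0.002 -0.006] shift after twist [0.8 1.2 3.6] shift in present frame [0.8 1.2 3.6] open 0.0604 F [-0.4 -0.5  0.5] t 4.25
```

```bash
python3 -m pendant '[{"translation":[0.4,0.6,2],"twist":[0,0,0],"grip":0.3},{"translation":[0.4,0.6,1.5],"twist":[0,0,0],"grip":0.3},{"translation":[0,0,0],"twist":[0,0,0],"grip":-1},{"translation":[0,0,0],"twist":[0,0,0],"grip":-1},{"translation":[0,0,0],"twist":[0,0,0],"grip":-1},{"translation":[0,0,0],"twist":[0,0,0],"grip":-1},{"translation":[0,0,0],"twist":[0,0,0],"grip":-1},{"translation":[0,0,0],"twist":[0,0,0],"grip":-1},{"translation":[0,0,0],"twist":[0,0,0],"grip":-1},{"translation":[0,0,0],"twist":[0,0,0],"grip":-1}]' 35
python3 plan.py 0.6382 0.1444 0.12 -0.577
```

```text
t: 5.25
tool_pos: [0.5238, 0.2149, 0.0175]
orientation: [2.766, 1.49, -0.003]
force: [0.2, -0.2, -0.7]
opening: 0.0345
q6 0.88 now [0.5238 0.2149 0.0175] twist [-0.001  0.002 -0.006] shift after twist [   3.4  134.3 -102.5] shift in present frame [   4.   134.2 -102.5] open 0.0345 F [ 0.2 -0.2 -0.7] t 5.25
```

```bash
python3 -m pendant '[{"translation":[0,0,-5],"twist":[0,0,0],"grip":-1},{"translation":[0,0,-12],"twist":[0,0,0],"grip":-1},{"translation":[0,0,-20],"twist":[0,0,0],"grip":-1},{"translation":[0,0,-20],"twist":[0,0,0],"grip":-1},{"translation":[0,0,-20],"twist":[0,0,0],"grip":-1},{"translation":[0,0,-12],"twist":[0,0,0],"grip":-1},{"translation":[0,0,-6],"twist":[0,0,0],"grip":-1},{"translation":[0,0,-3],"twist":[0,0,0],"grip":-1},{"translation":[0,0,0],"twist":[0,0,0],"grip":-1},{"translation":[0,0,0],"twist":[0,0,0],"grip":-1}]'
python3 plan.py 0.6382 0.1444 0.12 -0.577
python3 - <<'E'
from h import *
p,d,i=snap("scene");cv2.imwrite("pics/s3.png",cv2.resize(p[60:210,130:330],None,fx=3,fy=3,interpolation=cv2.INTER_CUBIC)[:,:,::-1])
E
```

```text
t: 6.25
tool_pos: [0.5215, 0.2141, 0.1201]
orientation: [-2.765, -1.489, 0.011]
force: [-0.4, -0.2, -3.5]
opening: 0.034
q6 0.88 now [0.5215 0.2141 0.1201] twist [-0.004  0.006 -0.006] shift after twist [5.300e+00 1.358e+02 1.000e-01] shift in present frame [  6.  135.7  -0.5] open 0.034 F [-0.4 -0.2 -3.5] t 6.25
```

View pics/s3.png

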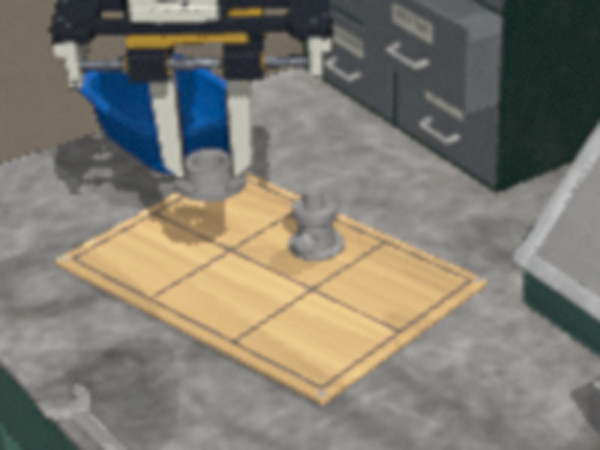

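The crop shows the flange held level at (210,175) and the valve body undisturbed at (315,230). Fz of -3.5 N matches 0.3 kg. I'll carry it to the far right square.

```bash
python3 -m pendant '[{"translation":[0.5,12,0],"twist":[0,0,0],"grip":-1},{"translation":[1,22,0],"twist":[0,0,0],"grip":-1},{"translation":[1,28,0],"twist":[0,0,0],"grip":-1},{"translation":[1,28,0],"twist":[0,0,0],"grip":-1},{"translation":[1,22,0],"twist":[0,0,0],"grip":-1},{"translation":[1,12,0],"twist":[0,0,0],"grip":-1},{"translation":[0.5,7,0],"twist":[0,0,0],"grip":-1},{"translation":[0,3,0],"twist":[0,0,0],"grip":-1},{"translation":[0,0,0],"twist":[0,0,0],"grip":-1},{"translation":[0,0,0],"twist":[0,0,0],"grip":-1}]'
python3 plan.py 0.6382 0.1444 0.018 -0.577
```

```text
t: 7.3
tool_pos: [0.6405, 0.1383, 0.1104]
orientation: [-2.763, -1.489, 0.028]
force: [-0.5, 0.3, -3.7]
opening: 0.0342
q6 0.72 now [0.6405 0.1383 0.1104] twist [-0.011  0.014 -0.005] shift after twist [ 3.9 -5.3 92.4] shift in present frame [ 5.2 -4.3 92.4] open 0.0342 F [-0.5  0.3 -3.7] t 7.3
```

```bash
python3 -m pendant '[{"translation":[2,-2,8],"twist":[-0.006,0.007,0],"grip":-1},{"translation":[2,-2,14],"twist":[-0.005,0.007,0],"grip":-1},{"translation":[0,0,15],"twist":[0,0,0],"grip":-1},{"translation":[0,0,15],"twist":[0,0,0],"grip":-1},{"translation":[0,0,10],"twist":[0,0,0],"grip":-1},{"translation":[0,0,7],"twist":[0,0,0],"grip":-1},{"translation":[0,0,4],"twist":[0,0,0],"grip":-1},{"translation":[0,0,0],"twist":[0,0,0],"grip":-1},{"translation":[0,0,0],"twist":[0,0,0],"grip":-1},{"translation":[0,0,0],"twist":[0,0,0],"grip":-1}]'
python3 plan.py 0.6382 0.1444 0.018 -0.577
```

```text
t: 8.3
tool_pos: [0.6371, 0.1463, 0.0319]
orientation: [-2.763, -1.494, -0.001]
force: [-0.7, 1.0, -2.5]
opening: 0.0343
q6 0.73 now [0.6371 0.1463 0.0319] twist [ 0.    -0.001 -0.002] shift after twist [-1.   2.  13.9] shift in present frame [-1.   2.  13.9] open 0.0343 F [-0.7  1.  -2.5] t 8.3
```

```bash
python3 -m pendant '[{"translation":[-0.5,1,4],"twist":[0,0,0],"grip":-1},{"translation":[-0.5,1,4],"twist":[0,0,0],"grip":-1},{"translation":[0,0,3],"twist":[0,0,0],"grip":-1},{"translation":[0,0,1.5],"twist":[0,0,0],"grip":-1},{"translation":[0,0,0.7],"twist":[0,0,0],"grip":-1},{"translation":[0,0,0],"twist":[0,0,0],"grip":-1},{"translation":[0,0,0],"twist":[0,0,0],"grip":0.3},{"translation":[0,0,0],"twist":[0,0,0],"grip":0.3},{"translation":[0,0,0],"twist":[0,0,0],"grip":0.3},{"translation":[0,0,0],"twist":[0,0,0],"grip":0.3}]'
python3 plan.py 0.493 -0.3515 0.15 0
```

```text
t: 9.3
tool_pos: [0.6413, 0.1445, 0.0213]
orientation: [2.762, 1.493, 0.01]
force: [1.1, -0.3, -0.4]
opening: 0.0594
q6 0.72 now [0.6413 0.1445 0.0213] twist [ 0.006 -0.003 -0.579] shift after twist [-496.  -148.3 -128.7] shift in present frame [-495.6  148.1 -130.4] open 0.0594 F [ 1.1 -0.3 -0.4] t 9.3
```

```bash
python3 -m pendant '[{"translation":[0,0,-8],"twist":[0,0,0],"grip":0.3},{"translation":[0,0,-20],"twist":[0,0,0],"grip":0.3},{"translation":[0,0,-30],"twist":[0,0,0],"grip":0.3},{"translation":[0,0,-30],"twist":[0,0,-0.145],"grip":0.3},{"translation":[0,0,-25],"twist":[0,0,-0.145],"grip":0.3},{"translation":[0,0,-12],"twist":[0,0,-0.145],"grip":0.3},{"translation":[-15,-5,0],"twist":[0,0,-0.145],"grip":0.3},{"translation":[-35,-11,0],"twist":[0,0,0],"grip":0.3},{"translation":[-48,-15,0],"twist":[0,0,0],"grip":0.3},{"translation":[-48,-15,0],"twist":[0,0,0],"grip":0.3}]'
python3 - <<'E'
from h import *
p,d,i=snap("scene","s4");P=cloud(d,i);z=P[...,2]
c=np.array([.5734,.2213]);t=.237;R=np.array([[np.cos(t),-np.sin(t)],[np.sin(t),np.cos(t)]]);L=(P[...,:2]-c)@R
k=(abs(L[...,0]-.045)<.04)&(abs(L[...,1]+.09)<.04)
for a,b in((.010,.018),(.0215,.0265)):
    q=P[k&(z>a)&(z<b)];print(len(q));
    if len(q)>10:(x,y),r=cv2.minEnclosingCircle((q[:,:2]*1e3).astype(np.float32));print(x,y,r,((np.array([x,y])/1e3-c)@R).round(4))
E
python3 plan.py 0.493 -0.3515 0.15 0
```

```text
t: 10.3
tool_pos: [0.5975, 0.0009, 0.1596]
orientation: [2.178, 2.251, 0.022]
force: [1.5, -2.3, 0.6]
opening: 0.0601
144
638.6865234375 140.6145477294922 27.67489242553711 [ 0.0445 -0.0938]
80
638.7282104492188 141.13287353515625 20.48342514038086 [ 0.0447 -0.0933]
q6 -0.13 now [ 0.5961 -0.0066  0.1596] twist [0.016 0.001 0.029] shift after twist [-344.9 -103.1    9.6] shift in present frame [-341.8 -113.     8.1] open 0.0605 F [ 2.5 -3.5 -0.9] t 10.35
```

The small flange rests at (44.5, -93.5) mm in the board frame, which is within tolerance. Next is the large flange.

```bash
python3 -m pendant '[{"translation":[-44,-14,0],"twist":[0.004,0,0.007],"grip":0.5},{"translation":[-46,-15,0],"twist":[0.004,0,0.007],"grip":0.5},{"translation":[-46,-15,0],"twist":[0.004,0,0.007],"grip":0.5},{"translation":[-46,-15,0],"twist":[0.004,0,0.007],"grip":0.5},{"translation":[-46,-14,0],"twist":[0,0,0],"grip":0.5},{"translation":[-40,-12,0],"twist":[0,0,0],"grip":0.5},{"translation":[-30,-9,0],"twist":[0,0,0],"grip":0.5},{"translation":[-18,-5,0],"twist":[0,0,0],"grip":0.5},{"translation":[-9,-3,0],"twist":[0,0,0],"grip":0.5},{"translation":[-4,-1,0],"twist":[0,0,0],"grip":0.5}]'
python3 plan.py 0.493 -0.3515 0.12 0
```

```text
t: 11.35
tool_pos: [0.493, -0.3484, 0.1693]
orientation: [2.218, 2.208, 0.005]
force: [0.1, 0.5, 0.5]
opening: 0.0697
q6 -0.7 now [ 0.493  -0.3484  0.1693] twist [ 0.011  0.006 -0.005] shift after twist [-3.1  0.  49.3] shift in present frame [-2.8 -0.5 49.3] open 0.0697 F [0.1 0.5 0.5] t 11.35
```

```bash
python3 -m pendant '[{"translation":[-1,0,8],"twist":[0.005,0.003,0],"grip":0.5},{"translation":[-1,0,14],"twist":[0.005,0.003,0],"grip":0.5},{"translation":[0,0,14],"twist":[0,0,0],"grip":0.5},{"translation":[0,0,8],"twist":[0,0,0],"grip":0.5},{"translation":[0,0,4],"twist":[0,0,0],"grip":0.5},{"translation":[0,0,2],"twist":[0,0,0],"grip":0.5},{"translation":[0,0,0],"twist":[0,0,0],"grip":0.5},{"translation":[0,0,0],"twist":[0,0,0],"grip":0.5},{"translation":[0,0,0],"twist":[0,0,0],"grip":0.5},{"translation":[0,0,0],"twist":[0,0,0],"grip":0.5}]'
cat > circ.py <<'E'
# python3 circ.py name x y half  z-bands...: enclosing circles of the wrist depth points
import sys
from h import *
n=sys.argv[1];x,y,h=map(float,sys.argv[2:5]);p,d,i=snap("wrist",n);P=cloud(d,i);z=P[...,2]
k=(abs(P[...,0]-x)<h)&(abs(P[...,1]-y)<h)
for s in sys.argv[5:]:
    a,b=map(float,s.split(","));q=P[k&(z>a)&(z<b)]
    if len(q)>15: print(s,len(q),"z",np.median(q[:,2]).round(4),cv2.minEnclosingCircle((q[:,:2]*1e3).astype(np.float32)))
E
python3 circ.py w5 0.493 -0.3515 0.045 0.008,0.014 0.021,0.027
python3 plan.py 0.493 -0.3515 0.015 0
```

```text
t: 12.35
tool_pos: [0.4948, -0.3458, 0.1142]
orientation: [-2.219, -2.22, -0.001]
force: [0.3, -0.5, 1.4]
opening: 0.0695
0.008,0.014 1690 z 0.009 ((495.34857177734375, -350.1664123535156), 33.99892044067383)
0.021,0.027 1191 z 0.0243 ((495.4107360839844, -350.10894775390625), 22.79033660888672)
q6 -0.7 now [ 0.4948 -0.3459  0.1142] twist [-0.001 -0.002  0.   ] shift after twist [-5.6 -1.8 99.2] shift in present frame [-5.8 -1.7 99.2] open 0.0697 F [-0.3  0.5  0.3] t 12.4
```

View pics/w5.png

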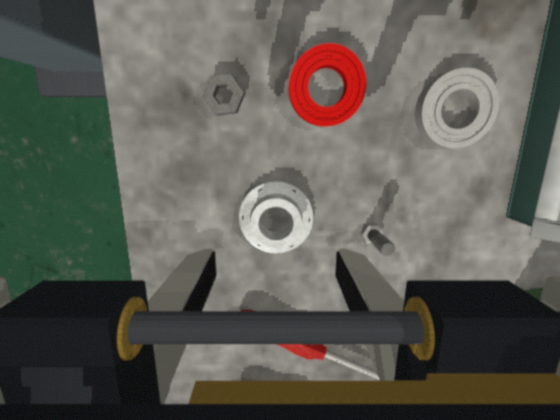

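The flange shows at (276,216), centre (0.4954, -0.3501). The finger path is clear: the bolt at (378,238) lies outside it. I'll go down.

```bash
python3 -m pendant '[{"translation":[-1,0,8],"twist":[0,0,0],"grip":0.5},{"translation":[-1,0.3,14],"twist":[0,0,0],"grip":0.5},{"translation":[-1,0.3,17],"twist":[0,0,0],"grip":0.5},{"translation":[-1,0,17],"twist":[0,0,0],"grip":0.5},{"translation":[0,0,12],"twist":[0,0,0],"grip":0.5},{"translation":[0,0,8],"twist":[0,0,0],"grip":0.5},{"translation":[0,0,4],"twist":[0,0,0],"grip":0.5},{"translation":[0,0,2],"twist":[0,0,0],"grip":0.5},{"translation":[0,0,0],"twist":[0,0,0],"grip":0.5},{"translation":[0,0,0],"twist":[0,0,0],"grip":0.5}]'
python3 plan.py 0.4954 -0.3501 0.0145 0
```

```text
t: 13.4
tool_pos: [0.4951, -0.3504, 0.0255]
orientation: [-2.22, -2.22, -0.001]
force: [0.3, 0.5, -0.5]
opening: 0.0697
q6 -0.7 now [ 0.4951 -0.3504  0.0255] twist [-0.001 -0.002 -0.   ] shift after twist [ 0.3  0.3 11. ] shift in present frame [ 0.2  0.3 11. ] open 0.0697 F [ 0.3  0.5 -0.5] t 13.4
```

```bash
python3 -m pendant '[{"translation":[0,0,4],"twist":[0,0,0],"grip":0.5},{"translation":[0,0,4],"twist":[0,0,0],"grip":0.5},{"translation":[0,0,2],"twist":[0,0,0],"grip":0.5},{"translation":[0,0,1],"twist":[0,0,0],"grip":0.5},{"translation":[0,0,0],"twist":[0,0,0],"grip":-1},{"translation":[0,0,0],"twist":[0,0,0],"grip":-1},{"translation":[0,0,0],"twist":[0,0,0],"grip":-1},{"translation":[0,0,0],"twist":[0,0,0],"grip":-1},{"translation":[0,0,0],"twist":[0,0,0],"grip":-1},{"translation":[0,0,0],"twist":[0,0,0],"grip":-1}]' 45
python3 plan.py 0.5296 0.2107 0.12 -0.55
```

```text
t: 14.4
tool_pos: [0.4963, -0.3513, 0.0156]
orientation: [2.221, 2.22, 0.001]
force: [-1.2, -0.3, -0.1]
opening: 0.0437
q6 -0.7 now [ 0.4963 -0.3513  0.0156] twist [ 0.002 -0.     0.55 ] shift after twist [ 496.5 -265.3 -104.4] shift in present frame [ 561.9   33.3 -104.5] open 0.0437 F [-1.2 -0.3 -0.1] t 14.4
```

```bash
python3 -m pendant '[{"translation":[0,0,-6],"twist":[0,0,0],"grip":-1},{"translation":[0,0,-15],"twist":[0,0,0],"grip":-1},{"translation":[0,0,-25],"twist":[0,0,0.06],"grip":-1},{"translation":[0,0,-30],"twist":[0,0,0.12],"grip":-1},{"translation":[0,0,-25],"twist":[0,0,0.13],"grip":-1},{"translation":[0,0,-15],"twist":[0,0,0.13],"grip":-1},{"translation":[13,-7,-8],"twist":[0,0,0.07],"grip":-1},{"translation":[26,-14,0],"twist":[0,0,0.04],"grip":-1},{"translation":[36,-19,0],"twist":[0,0,0],"grip":-1},{"translation":[40,-21,0],"twist":[0,0,0],"grip":-1}]'
python3 plan.py 0.5296 0.2107 0.12 -0.55
```

```text
t: 15.4
tool_pos: [0.5025, -0.2223, 0.1524]
orientation: [2.762, 1.49, 0.002]
force: [-0.4, -0.0, -4.5]
opening: 0.0439
q6 0.07 now [ 0.5025 -0.2223  0.1524] twist [ 0.003  0.    -0.031] shift after twist [ 383.3 -203.3   32.4] shift in present frame [ 376.7 -215.3   31.7] open 0.0439 F [-0.4 -0.  -4.5] t 15.4
```

```bash
python3 -m pendant '[{"translation":[42,-24,0],"twist":[0,0,0],"grip":-1},{"translation":[42,-24,0],"twist":[0,0,0],"grip":-1},{"translation":[42,-24,0],"twist":[0,0,0],"grip":-1},{"translation":[42,-24,0],"twist":[0,0,0],"grip":-1},{"translation":[42,-24,0],"twist":[0,0,0],"grip":-1},{"translation":[42,-24,0],"twist":[0,0,0],"grip":-1},{"translation":[36,-20,0],"twist":[0,0,0],"grip":-1},{"translation":[24,-14,0],"twist":[0,0,0],"grip":-1},{"translation":[12,-7,0],"twist":[0,0,0],"grip":-1},{"translation":[6,-3,0],"twist":[0,0,0],"grip":-1}]'
python3 plan.py 0.5296 0.2107 0.0225 -0.55
```

```text
t: 16.4
tool_pos: [0.525, 0.1764, 0.1641]
orientation: [2.756, 1.493, 0.018]
force: [-0.6, -0.9, -3.5]
opening: 0.0437
q6 0.81 now [0.525  0.1764 0.1641] twist [ 0.011 -0.007 -0.028] shift after twist [ 31.6 -14.  141.6] shift in present frame [ 30.2 -16.4 141.6] open 0.0437 F [-0.6 -0.9 -3.5] t 16.4
```

```bash
python3 -m pendant '[{"translation":[8,-4,5],"twist":[0.004,-0.003,0],"grip":-1},{"translation":[10,-6,8],"twist":[0.004,-0.003,0],"grip":-1},{"translation":[8,-4,14],"twist":[0.003,0,0],"grip":-1},{"translation":[4,-2,18],"twist":[0,0,0],"grip":-1},{"translation":[0,0,18],"twist":[0,0,0],"grip":-1},{"translation":[0,0,14],"twist":[0,0,0],"grip":-1},{"translation":[0,0,9],"twist":[0,0,0],"grip":-1},{"translation":[0,0,5],"twist":[0,0,0],"grip":-1},{"translation":[0,0,2],"twist":[0,0,0],"grip":-1},{"translation":[0,0,0],"twist":[0,0,0],"grip":-1}]'
python3 plan.py 0.5296 0.2107 0.0225 -0.58
```

```text
t: 17.4
tool_pos: [0.5278, 0.2103, 0.0626]
orientation: [-2.764, -1.49, 0.006]
force: [-1.0, 0.3, -4.3]
opening: 0.0437
q6 0.87 now [0.5278 0.2103 0.0626] twist [-0.003  0.003 -0.002] shift after twist [ 1.3  1.3 40.1] shift in present frame [ 1.4  1.4 40.1] open 0.0437 F [-1.   0.3 -4.3] t 17.4
```

```bash
python3 -m pendant '[{"translation":[0.5,0.5,6],"twist":[0,0,0],"grip":-1},{"translation":[0.5,0.5,8],"twist":[0,0,0],"grip":-1},{"translation":[0,0,8],"twist":[0,0,0],"grip":-1},{"translation":[0,0,6],"twist":[0,0,0],"grip":-1},{"translation":[0,0,4],"twist":[0,0,0],"grip":-1},{"translation":[0,0,3],"twist":[0,0,0],"grip":-1},{"translation":[0,0,2],"twist":[0,0,0],"grip":-1},{"translation":[0,0,1],"twist":[0,0,0],"grip":-1},{"translation":[0,0,0],"twist":[0,0,0],"grip":-1},{"translation":[0,0,0],"twist":[0,0,0],"grip":-1}]'
python3 plan.py 0.5296 0.2107 0.0225 -0.58
```

```text
t: 18.4
tool_pos: [0.5311, 0.2111, 0.0236]
orientation: [-2.765, -1.49, -0.0]
force: [0.6, -0.4, -3.6]
opening: 0.044
q6 0.87 now [0.5311 0.2111 0.0236] twist [-0.    -0.    -0.002] shift after twist [-1.2 -1.1  1.1] shift in present frame [-1.2 -1.1  1.1] open 0.044 F [ 0.6 -0.4 -3.6] t 18.4
```

```bash
python3 -m pendant '[{"translation":[-0.6,-0.5,1],"twist":[0,0,0],"grip":-1},{"translation":[0,0,0.7],"twist":[0,0,0],"grip":-1},{"translation":[0,0,0],"twist":[0,0,0],"grip":0.35},{"translation":[0,0,0],"twist":[0,0,0],"grip":0.35},{"translation":[0,0,0],"twist":[0,0,0],"grip":0.35},{"translation":[0,0,-5],"twist":[0,0,0],"grip":0.35},{"translation":[0,0,-12],"twist":[0,0,0],"grip":0.35},{"translation":[0,0,-20],"twist":[0,0,0],"grip":0.35},{"translation":[0,0,-30],"twist":[0,0,0],"grip":0.35},{"translation":[0,0,-30],"twist":[0,0,0],"grip":0.35}]'
python3 circ.py w6 0.53 0.211 0.045 0.014,0.020 0.027,0.033
python3 plan.py 0.4755 -0.146 0.13 -0.58
```

```text
t: 19.4
tool_pos: [0.5294, 0.2105, 0.1231]
orientation: [-2.765, -1.49, 0.003]
force: [0.7, 0.0, 0.5]
opening: 0.063
0.014,0.020 1716 z 0.0151 ((532.5759887695312, 211.74603271484375), 33.97552490234375)
0.027,0.033 1177 z 0.0303 ((532.8707275390625, 211.7504425048828), 22.75965690612793)
q6 0.87 now [0.5325 0.2115 0.1295] twist [ 0.004 -0.005 -0.002] shift after twist [-330.3  148.2   -0.5] shift in present frame [-329.9  149.    -1.6] open 0.0627 F [2.6 0.9 3.6] t 19.45
```

View pics/w6.png

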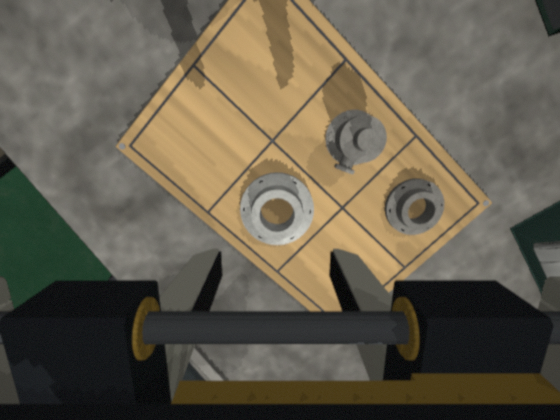

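All as planned: large flange at (277,209) near its square's centre, small flange at (415,206), valve body undisturbed at (357,138). Next is the small steel bearing.

```bash
python3 -m pendant '[{"translation":[-20,9,-10],"twist":[0,0,0],"grip":0.5},{"translation":[-38,17,0],"twist":[0,0,0],"grip":0.5},{"translation":[-44,20,0],"twist":[0,0,0],"grip":0.5},{"translation":[-44,20,0],"twist":[0,0,0],"grip":0.5},{"translation":[-44,20,0],"twist":[0,0,0],"grip":0.5},{"translation":[-44,20,0],"twist":[0,0,0],"grip":0.5},{"translation":[-36,16,0],"twist":[0,0,0],"grip":0.5},{"translation":[-24,11,0],"twist":[0,0,0],"grip":0.5},{"translation":[-14,6,0],"twist":[0,0,0],"grip":0.5},{"translation":[-6,3,0],"twist":[0,0,0],"grip":0.5}]'
python3 -m pendant '[{"translation":[0,0,0],"twist":[0,0,0],"grip":0.5},{"translation":[0,0,0],"twist":[0,0,0],"grip":0.5},{"translation":[0,0,6],"twist":[0,0,0],"grip":0.5},{"translation":[0,0,12],"twist":[0,0,0],"grip":0.5},{"translation":[0,0,12],"twist":[0,0,0],"grip":0.5},{"translation":[0,0,6],"twist":[0,0,0],"grip":0.5},{"translation":[0,0,3],"twist":[0,0,0],"grip":0.5},{"translation":[0,0,0],"twist":[0,0,0],"grip":0.5},{"translation":[0,0,0],"twist":[0,0,0],"grip":0.5},{"translation":[0,0,0],"twist":[0,0,0],"grip":0.5}]'
python3 circ.py w7 0.4755 -0.146 0.035 0.004,0.013 0.0085,0.014
python3 plan.py 0.4755 -0.146 0.003 -0.58
```

```text
t: 20.45
tool_pos: [0.4836, -0.1401, 0.1554]
orientation: [2.75, 1.489, 0.045]
force: [-0.4, -0.3, 0.5]
opening: 0.0695
t: 21.45
tool_pos: [0.4852, -0.1363, 0.1126]
orientation: [2.748, 1.495, 0.044]
force: [-0.2, -0.5, -0.0]
opening: 0.0698
0.004,0.013 1690 z 0.0109 ((477.6614990234375, -144.75669860839844), 24.258378982543945)
0.0085,0.014 1612 z 0.011 ((477.6614990234375, -144.75669860839844), 24.258378982543945)
q6 0.18 now [ 0.4853 -0.1363  0.1127] twist [ 0.025 -0.019  0.006] shift after twist [-13.5  -2.8 109.7] shift in present frame [-15.5  -5.6 109.3] open 0.0697 F [ 0.1 -0.2  0.5] t 21.5
```

View pics/w7.png

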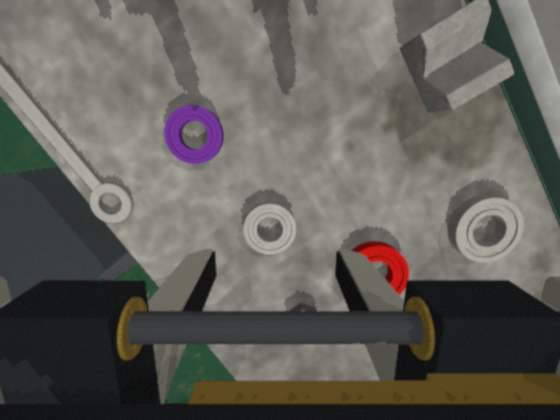

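The small steel bearing is at (269,228), centre (0.4777, -0.1448). The purple look-alike at (193,134) and the red ring at (380,265) stay clear.

```bash
python3 -m pendant '[{"translation":[-5,-1,8],"twist":[0.013,-0.01,0],"grip":0.45},{"translation":[-4,-1,14],"twist":[0.012,-0.009,0],"grip":0.45},{"translation":[-3,0,18],"twist":[0,0,0],"grip":0.45},{"translation":[0,0,18],"twist":[0,0,0],"grip":0.45},{"translation":[0,0,14],"twist":[0,0,0],"grip":0.45},{"translation":[0,0,9],"twist":[0,0,0],"grip":0.45},{"translation":[0,0,5],"twist":[0,0,0],"grip":0.45},{"translation":[0,0,2],"twist":[0,0,0],"grip":0.45},{"translation":[0,0,0],"twist":[0,0,0],"grip":0.45},{"translation":[0,0,0],"twist":[0,0,0],"grip":0.45}]'
python3 plan.py 0.4777 -0.1448 0.003 -0.58
```

```text
t: 22.5
tool_pos: [0.476, -0.1476, 0.0177]
orientation: [-2.759, -1.499, 0.009]
force: [0.0, -0.1, 0.9]
opening: 0.0676
q6 0.18 now [ 0.476  -0.1476  0.0177] twist [-0.004  0.004  0.005] shift after twist [ 3.3 -0.1 14.7] shift in present frame [ 3.4 -0.  14.6] open 0.0676 F [ 0.  -0.1  0.9] t 22.5
```

```bash
python3 -m pendant '[{"translation":[1,0,4],"twist":[-0.004,0.004,0],"grip":0.45},{"translation":[1,0,4],"twist":[0,0,0],"grip":0.45},{"translation":[1,0,3],"twist":[0,0,0],"grip":0.45},{"translation":[0,0,2],"twist":[0,0,0],"grip":0.45},{"translation":[0,0,1],"twist":[0,0,0],"grip":-1},{"translation":[0,0,0],"twist":[0,0,0],"grip":-1},{"translation":[0,0,0],"twist":[0,0,0],"grip":-1},{"translation":[0,0,0],"twist":[0,0,0],"grip":-1},{"translation":[0,0,0],"twist":[0,0,0],"grip":-1},{"translation":[0,0,0],"twist":[0,0,0],"grip":-1}]' 30
python3 plan.py 0.5318 0.2115 0.12 -0.58
```

```text
t: 23.5
tool_pos: [0.479, -0.1452, 0.0042]
orientation: [2.758, 1.499, 0.003]
force: [-0.4, -0.4, -0.7]
opening: 0.047
q6 0.18 now [ 0.479  -0.1452  0.0042] twist [ 0.003 -0.001  0.005] shift after twist [ 327.3 -151.3 -115.8] shift in present frame [ 328.1 -149.4 -115.9] open 0.047 F [-0.4 -0.4 -0.7] t 23.5
```

```bash
python3 -m pendant '[{"translation":[0,0,-6],"twist":[0,0,0],"grip":-1},{"translation":[0,0,-15],"twist":[0,0,0],"grip":-1},{"translation":[0,0,-28],"twist":[0,0,0],"grip":-1},{"translation":[0,0,-30],"twist":[0,0,0],"grip":-1},{"translation":[8,-4,-22],"twist":[0,0,0],"grip":-1},{"translation":[20,-9,-12],"twist":[0,0,0],"grip":-1},{"translation":[32,-15,0],"twist":[0,0,0],"grip":-1},{"translation":[40,-18,0],"twist":[0,0,0],"grip":-1},{"translation":[40,-18,0],"twist":[0,0,0],"grip":-1},{"translation":[40,-18,0],"twist":[0,0,0],"grip":-1}]'
python3 plan.py 0.5318 0.2115 0.12 -0.58
```

```text
t: 24.5
tool_pos: [0.5082, 0.0517, 0.1253]
orientation: [2.764, 1.485, 0.005]
force: [0.7, -0.5, -1.3]
opening: 0.0466
q6 0.59 now [0.5082 0.0517 0.1253] twist [ 0.005 -0.001 -0.005] shift after twist [146.6 -67.9   5.3] shift in present frame [146.3 -68.6   5.1] open 0.0466 F [ 0.7 -0.5 -1.3] t 24.5
```

```bash
python3 -m pendant '[{"translation":[32,-15,0],"twist":[0,0,0],"grip":-1},{"translation":[30,-14,0],"twist":[0,0,0],"grip":-1},{"translation":[24,-11,0],"twist":[0,0,0],"grip":-1},{"translation":[17,-8,0],"twist":[0,0,0],"grip":-1},{"translation":[10,-5,0],"twist":[0,0,0],"grip":-1},{"translation":[6,-3,0],"twist":[0,0,0],"grip":-1},{"translation":[3,-1,0],"twist":[0,0,0],"grip":-1},{"translation":[0,0,0],"twist":[0,0,0],"grip":-1},{"translation":[0,0,0],"twist":[0,0,0],"grip":-1},{"translation":[0,0,0],"twist":[0,0,0],"grip":-1}]'
python3 plan.py 0.5318 0.2115 0.06 -0.58
```

```text
t: 25.5
tool_pos: [0.5276, 0.1939, 0.1272]
orientation: [2.761, 1.491, 0.007]
force: [-0.3, 0.3, -1.6]
opening: 0.047
q6 0.84 now [0.5276 0.1939 0.1272] twist [ 0.006 -0.002 -0.   ] shift after twist [17.  -6.1 67.2] shift in present frame [16.9 -6.5 67.2] open 0.047 F [-0.3  0.3 -1.6] t 25.5
```

```bash
python3 - <<'E'
from h import *
# static look: foot of large flange, from wrist; bearing in the gripper
p,d,i=snap("wrist","w8");P=cloud(d,i);z=P[...,2]
k=(abs(P[...,0]-.532)<.045)&(abs(P[...,1]-.2115)<.045)
for a,b in((.014,.020),(.027,.033),(.07,.14)):
    q=P[k&(z>a)&(z<b)]
    if len(q)>15: print(a,len(q),q.mean(0).round(4),cv2.minEnclosingCircle((q[:,:2]*1e3).astype(np.float32)))
E
```

```text
0.014 1619 [0.5359 0.2164 0.0152] ((532.6583251953125, 211.65992736816406), 33.89732360839844)
0.027 1174 [0.533  0.2122 0.0302] ((532.6611328125, 211.74366760253906), 22.662050247192383)
0.07 5123 [0.5292 0.1947 0.1333] ((532.8727416992188, 200.61483764648438), 37.12649154663086)
```

View pics/w8.png

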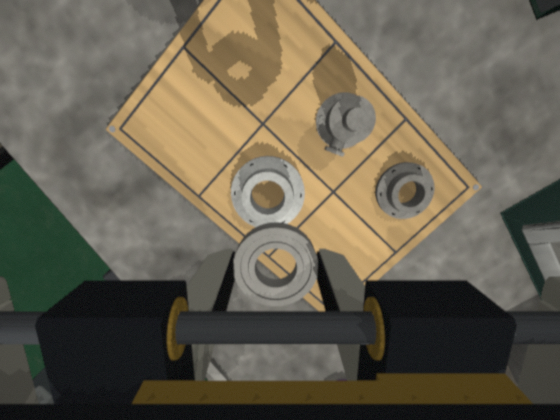

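The bearing is held flat at (275,262), the flange boss is at (267,195), and the valve body is undisturbed at (345,121). I'll work out how the bearing sits in the grip.

```bash
python3 - <<'E'
from h import *
i=robot.camera_info("wrist");print(ray(i,[275,275,234,316],[261.5,223,262,262],0.134))
E
python3 plan.py 0.5327 0.2117 0.06 -0.58
```

```text
[[0.52989151 0.19602751]
 [0.54228372 0.2148742 ]
 [0.51057253 0.20843802]
 [0.5489123  0.1830858 ]]
q6 0.84 now [0.5276 0.1939 0.1272] twist [ 0.006 -0.002 -0.001] shift after twist [17.7 -5.5 67.2] shift in present frame [17.6 -5.9 67.2] open 0.0468 F [-0.1 -0.7 -1.8] t 25.55
```

```bash
python3 -m pendant '[{"translation":[5,-1.5,5],"twist":[0.003,-0.001,0],"grip":-1},{"translation":[5,-1.5,8],"twist":[0.003,-0.001,0],"grip":-1},{"translation":[4,-1.5,10],"twist":[0,0,0],"grip":-1},{"translation":[2,-1,12],"twist":[0,0,0],"grip":-1},{"translation":[0,0,10],"twist":[0,0,0],"grip":-1},{"translation":[0,0,8],"twist":[0,0,0],"grip":-1},{"translation":[0,0,5],"twist":[0,0,0],"grip":-1},{"translation":[0,0,3],"twist":[0,0,0],"grip":-1},{"translation":[0,0,0],"twist":[0,0,0],"grip":-1},{"translation":[0,0,0],"twist":[0,0,0],"grip":-1}]'
python3 plan.py 0.5321 0.2109 0.0352 -0.58
```

```text
t: 26.55
tool_pos: [0.5309, 0.2104, 0.0586]
orientation: [-2.764, -1.49, 0.007]
force: [0.6, -0.8, -2.0]
opening: 0.0469
q6 0.87 now [0.5309 0.2104 0.0586] twist [-0.003  0.003 -0.002] shift after twist [ 1.1  0.8 23.4] shift in present frame [ 1.2  0.8 23.4] open 0.0469 F [ 0.6 -0.8 -2. ] t 26.55
```

```bash
python3 -m pendant '[{"translation":[0,0.2,4],"twist":[0,0,0],"grip":-1},{"translation":[0,0,4],"twist":[0,0,0],"grip":-1},{"translation":[0,0,4],"twist":[0,0,0],"grip":-1},{"translation":[0,0,4],"twist":[0,0,0],"grip":-1},{"translation":[0,0,3],"twist":[0,0,0],"grip":-1},{"translation":[0,0,2],"twist":[0,0,0],"grip":-1},{"translation":[0,0,1],"twist":[0,0,0],"grip":-1},{"translation":[0,0,0],"twist":[0,0,0],"grip":-1},{"translation":[0,0,0],"twist":[0,0,0],"grip":-1},{"translation":[0,0,0],"twist":[0,0,0],"grip":-1}]'
python3 plan.py 0.5321 0.2109 0.0347 -0.58
```

```text
t: 27.55
tool_pos: [0.5322, 0.2105, 0.0362]
orientation: [-2.765, -1.49, 0.002]
force: [-0.1, -0.4, -2.6]
opening: 0.0469
q6 0.87 now [0.5322 0.2105 0.0362] twist [-0.001  0.001 -0.002] shift after twist [ 0.3 -0.3  1.5] shift in present frame [ 0.3 -0.3  1.5] open 0.0469 F [-0.1 -0.4 -2.6] t 27.55
```

```bash
python3 -m pendant '[{"translation":[0.2,-0.2,1],"twist":[0,0,0],"grip":-1},{"translation":[0,0,0.5],"twist":[0,0,0],"grip":-1},{"translation":[0,0,0],"twist":[0,0,0],"grip":-1},{"translation":[0,0,0],"twist":[0,0,0],"grip":0.35},{"translation":[0,0,0],"twist":[0,0,0],"grip":0.35},{"translation":[0,0,0],"twist":[0,0,0],"grip":0.35},{"translation":[0,0,-5],"twist":[0,0,0],"grip":0.35},{"translation":[0,0,-12],"twist":[0,0,0],"grip":0.35},{"translation":[0,0,-25],"twist":[0,0,0],"grip":0.35},{"translation":[0,0,-30],"twist":[0,0,0],"grip":0.35}]'
python3 -m pendant '[{"translation":[0,0,-20],"twist":[0,0,0],"grip":0.5},{"translation":[0,0,-10],"twist":[0,0,0],"grip":0.5},{"translation":[0,0,-5],"twist":[0,0,0],"grip":0.5},{"translation":[0,0,0],"twist":[0,0,0],"grip":0.5},{"translation":[0,0,0],"twist":[0,0,0],"grip":0.5},{"translation":[0,0,0],"twist":[0,0,0],"grip":0.5},{"translation":[0,0,0],"twist":[0,0,0],"grip":0.5},{"translation":[0,0,0],"twist":[0,0,0],"grip":0.5},{"translation":[0,0,0],"twist":[0,0,0],"grip":0.5},{"translation":[0,0,0],"twist":[0,0,0],"grip":0.5}]'
python3 circ.py w9 0.532 0.211 0.045 0.014,0.020 0.036,0.045
python3 plan.py 0.6435 -0.257 0.13 -1.2
```

```text
t: 28.55
tool_pos: [0.5299, 0.2101, 0.1072]
orientation: [-2.764, -1.49, 0.011]
force: [0.1, -0.2, 0.4]
opening: 0.0625
t: 29.55
tool_pos: [0.5311, 0.2104, 0.1472]
orientation: [-2.765, -1.49, 0.006]
force: [-0.1, -0.5, 1.0]
opening: 0.0696
0.014,0.020 1079 z 0.015 ((532.7307739257812, 211.77566528320312), 33.856815338134766)
0.036,0.045 1658 z 0.0407 ((533.123291015625, 209.84642028808594), 24.140283584594727)
q6 0.87 now [0.5311 0.2104 0.1472] twist [-0.002  0.004  0.618] shift after twist [-64.6 476.4  17.2] shift in present frame [-328.6  350.9   17.2] open 0.0696 F [-0.5  0.7 -0. ] t 29.6
```

View pics/w9.png

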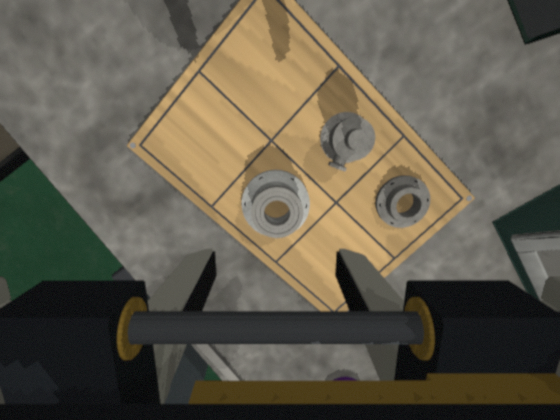

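The bearing sits flat on the boss at (277,207): its top is at z = 0.0407 and it is about 2 mm off the flange centre. Now the large bearing. I'll turn the tool so the jaws run along y and the gripper stays clear of the case.

```bash
python3 -m pendant '[{"translation":[0,0,-2],"twist":[0,0,-0.08],"grip":0.7},{"translation":[0,0,-2],"twist":[0,0,-0.14],"grip":0.7},{"translation":[0,0,0],"twist":[0,0,-0.14],"grip":0.7},{"translation":[0,0,0],"twist":[0,0,-0.14],"grip":0.7},{"translation":[0,0,0],"twist":[0,0,-0.14],"grip":0.7},{"translation":[0,0,0],"twist":[0,0,-0.14],"grip":0.7},{"translation":[0,0,0],"twist":[0,0,-0.14],"grip":0.7},{"translation":[0,0,0],"twist":[0,0,-0.14],"grip":0.7},{"translation":[0,0,0],"twist":[0,0,-0.14],"grip":0.7},{"translation":[0,0,0],"twist":[0,0,-0.14],"grip":0.7}]'
python3 -m pendant '[{"translation":[0,0,-4],"twist":[0,0,-0.14],"grip":0.7},{"translation":[0,0,-4],"twist":[0,0,-0.14],"grip":0.7},{"translation":[0,0,-4],"twist":[0,0,-0.14],"grip":0.7},{"translation":[0,0,-4],"twist":[0,0,-0.14],"grip":0.7},{"translation":[0,0,-4],"twist":[0,0,-0.12],"grip":0.7},{"translation":[0,0,-4],"twist":[0,0,-0.06],"grip":0.7},{"translation":[0,0,0],"twist":[0,0,0],"grip":0.7},{"translation":[0,0,0],"twist":[0,0,0],"grip":0.7},{"translation":[0,0,0],"twist":[0,0,0],"grip":0.7},{"translation":[0,0,0],"twist":[0,0,0],"grip":0.7}]'
python3 plan.py 0.6435 -0.257 0.16 1.57
```

```text
t: 30.6
tool_pos: [0.5312, 0.2105, 0.1513]
orientation: [-1.166, -2.914, 0.003]
force: [0.7, 0.1, 0.1]
opening: 0.0788
t: 31.6
tool_pos: [0.5311, 0.2104, 0.1755]
orientation: [0.016, -3.137, 0.002]
force: [-0.7, -0.0, -0.6]
opening: 0.0788
q6 -1.29 now [0.5311 0.2104 0.1755] twist [-0.001 -0.004  0.011] shift after twist [-112.8 -467.3   15.5] shift in present frame [-107.8 -468.5   15.5] open 0.0788 F [-0.7 -0.  -0.6] t 31.6
```

```bash
python3 -m pendant '[{"translation":[-4,-18,0],"twist":[0,0,0],"grip":0.7},{"translation":[-8,-34,0],"twist":[0,0,0],"grip":0.7},{"translation":[-10,-44,0],"twist":[0,0,0],"grip":0.7},{"translation":[-10,-44,0],"twist":[0,0,0],"grip":0.7},{"translation":[-10,-44,0],"twist":[0,0,0],"grip":0.7},{"translation":[-10,-44,0],"twist":[0,0,0],"grip":0.7},{"translation":[-10,-44,0],"twist":[0,0,0],"grip":0.7},{"translation":[-10,-44,0],"twist":[0,0,0],"grip":0.7},{"translation":[-8,-36,0],"twist":[0,0,0],"grip":0.7},{"translation":[-6,-26,0],"twist":[0,0,0],"grip":0.7}]'
python3 plan.py 0.6435 -0.257 0.16 1.57
```

```text
t: 32.6
tool_pos: [0.6215, -0.1767, 0.1727]
orientation: [0.014, -3.136, -0.001]
force: [0.6, 0.7, -1.6]
opening: 0.0792
q6 -1.94 now [ 0.6215 -0.1767  0.1727] twist [ 0.001 -0.006  0.01 ] shift after twist [-22.1 -80.3  12.7] shift in present frame [-21.3 -80.5  12.5] open 0.0792 F [ 0.6  0.7 -1.6] t 32.6
```

```bash
python3 -m pendant '[{"translation":[-6,-22,2],"twist":[0,-0.003,0],"grip":0.7},{"translation":[-6,-20,4],"twist":[0,-0.003,0],"grip":0.7},{"translation":[-5,-16,6],"twist":[0,0,0],"grip":0.7},{"translation":[-3,-10,8],"twist":[0,0,0],"grip":0.7},{"translation":[-1,-5,10],"twist":[0,0,0],"grip":0.7},{"translation":[0,-2,10],"twist":[0,0,0],"grip":0.7},{"translation":[0,0,6],"twist":[0,0,0],"grip":0.7},{"translation":[0,0,3],"twist":[0,0,0],"grip":0.7},{"translation":[0,0,0],"twist":[0,0,0],"grip":0.7},{"translation":[0,0,0],"twist":[0,0,0],"grip":0.7}]'
python3 circ.py w10 0.6435 -0.257 0.04 0.010,0.017
python3 plan.py 0.6435 -0.257 0.006 1.57
```

```text
t: 33.6
tool_pos: [0.642, -0.2565, 0.1169]
orientation: [0.002, -3.138, -0.004]
force: [-1.2, -0.1, 0.5]
opening: 0.0793
0.010,0.017 2743 z 0.014 ((645.0965576171875, -255.9386444091797), 31.211843490600586)
q6 -2.03 now [ 0.6421 -0.2565  0.117 ] twist [ 0.003 -0.004  0.002] shift after twist [ -1.4  -0.5 111. ] shift in present frame [ -1.8  -0.8 111. ] open 0.0792 F [-0.   0.5  0.2] t 33.65
```

View pics/w10.png

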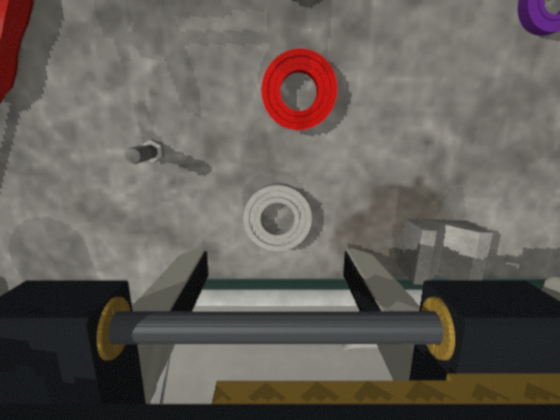

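The large steel bearing is at (278,217), centre (0.6451, -0.2559). I'll check the bracket's height at (450,250) before descending beside it.

```bash
python3 - <<'E'
from h import *
p,d,i=load("scene0.npz");P=cloud(d,i)[180:225,318:366].reshape(-1,3);q=P[(P[:,2]>.01)];print(np.percentile(q,[1,50,99,100],axis=0).round(3))
E
python3 plan.py 0.6451 -0.2559 0.006 1.57
```

```text
[[ 0.647 -0.138  0.011]
 [ 0.676 -0.106  0.029]
 [ 0.712 -0.069  0.054]
 [ 0.714 -0.044  0.056]]
q6 -2.03 now [ 0.6421 -0.2565  0.117 ] twist [ 0.003 -0.004  0.002] shift after twist [ -3.    0.6 111. ] shift in present frame [ -3.4   0.3 111. ] open 0.0792 F [-0.   0.5  0.2] t 33.65
```

The bracket is 56 mm tall and starts at y = -0.138, so it is clear. Descending.

```bash
python3 -m pendant '[{"translation":[-1,0.1,8],"twist":[0.002,-0.002,0],"grip":0.7},{"translation":[-1,0.1,14],"twist":[0.001,-0.002,0],"grip":0.7},{"translation":[-1,0.1,18],"twist":[0,0,0],"grip":0.7},{"translation":[0,0,18],"twist":[0,0,0],"grip":0.7},{"translation":[0,0,14],"twist":[0,0,0],"grip":0.7},{"translation":[0,0,10],"twist":[0,0,0],"grip":0.7},{"translation":[0,0,6],"twist":[0,0,0],"grip":0.7},{"translation":[0,0,3],"twist":[0,0,0],"grip":0.7},{"translation":[0,0,0],"twist":[0,0,0],"grip":0.7},{"translation":[0,0,0],"twist":[0,0,0],"grip":0.7}]'
python3 plan.py 0.6451 -0.2559 0.006 1.57
```

```text
t: 34.65
tool_pos: [0.6452, -0.2554, 0.0175]
orientation: [-0.003, 3.141, -0.0]
force: [-0.3, -0.1, -0.3]
opening: 0.0792
q6 -2.02 now [ 0.6452 -0.2554  0.0175] twist [-0.     0.     0.003] shift after twist [ 0.1 -0.5 11.5] shift in present frame [ 0.1 -0.5 11.5] open 0.0792 F [-0.3 -0.1 -0.3] t 34.65
```

```bash
python3 -m pendant '[{"translation":[0,-0.3,4],"twist":[0,0,0],"grip":0.7},{"translation":[0,0,4],"twist":[0,0,0],"grip":0.7},{"translation":[0,0,2],"twist":[0,0,0],"grip":0.7},{"translation":[0,0,1.2],"twist":[0,0,0],"grip":0.7},{"translation":[0,0,0],"twist":[0,0,0],"grip":-1},{"translation":[0,0,0],"twist":[0,0,0],"grip":-1},{"translation":[0,0,0],"twist":[0,0,0],"grip":-1},{"translation":[0,0,0],"twist":[0,0,0],"grip":-1},{"translation":[0,0,0],"twist":[0,0,0],"grip":-1},{"translation":[0,0,0],"twist":[0,0,0],"grip":-1}]' 35
python3 -m pendant '[{"translation":[0,0,-6],"twist":[0,0,0],"grip":-1},{"translation":[0,0,-14],"twist":[0,0,0],"grip":-1},{"translation":[0,0,-25],"twist":[0,0,0],"grip":-1},{"translation":[0,0,-30],"twist":[0,0,0],"grip":-1},{"translation":[0,0,-30],"twist":[0,0,0],"grip":-1},{"translation":[0,0,-20],"twist":[0,0,0.06],"grip":-1},{"translation":[0,0,-10],"twist":[0,0,0.12],"grip":-1},{"translation":[0,0,-5],"twist":[0,0,0.14],"grip":-1},{"translation":[0,0,-3],"twist":[0,0,0.14],"grip":-1},{"translation":[0,0,0],"twist":[0,0,0.08],"grip":-1}]'
python3 plan.py 0.596 0.3194 0.12 1.02
```

```text
t: 35.65
tool_pos: [0.647, -0.2565, 0.008]
orientation: [-0.003, 3.137, -0.003]
force: [-0.2, -0.7, -0.6]
opening: 0.0604
t: 36.65
tool_pos: [0.6467, -0.2566, 0.1678]
orientation: [0.862, 3.011, -0.003]
force: [-0.7, -0.8, -1.7]
opening: 0.0607
q6 -1.46 now [ 0.6467 -0.2566  0.1678] twist [ 0.001  0.01  -0.007] shift after twist [344.7 464.3  47.8] shift in present frame [348.2 461.9  44.6] open 0.0607 F [-0.7 -0.8 -1.7] t 36.65
```

```bash
python3 -m pendant '[{"translation":[10,13,0],"twist":[0,0.005,0],"grip":-1},{"translation":[19,25,0],"twist":[0,0.005,0],"grip":-1},{"translation":[26,34,0],"twist":[0,0,0],"grip":-1},{"translation":[26,34,0],"twist":[0,0,0],"grip":-1},{"translation":[26,34,0],"twist":[0,0,0],"grip":-1},{"translation":[26,34,0],"twist":[0,0,0],"grip":-1},{"translation":[26,34,0],"twist":[0,0,0],"grip":-1},{"translation":[26,34,0],"twist":[0,0,0],"grip":-1},{"translation":[26,34,0],"twist":[0,0,0],"grip":-1},{"translation":[26,34,0],"twist":[0,0,0],"grip":-1}]'
python3 plan.py 0.596 0.3194 0.12 1.02
```

```text
t: 37.65
tool_pos: [0.6014, 0.1484, 0.1758]
orientation: [0.835, 3.024, 0.004]
force: [0.5, 0.6, -1.1]
opening: 0.0606
q6 -0.87 now [0.6014 0.1484 0.1758] twist [0.003 0.003 0.012] shift after twist [ 94.1 142.9  55.8] shift in present frame [ 92.5 143.8  56. ] open 0.0606 F [ 0.5  0.6 -1.1] t 37.65
```

```bash
python3 -m pendant '[{"translation":[21,32,0],"twist":[0,0,0],"grip":-1},{"translation":[19,29,0],"twist":[0,0,0],"grip":-1},{"translation":[16,25,0],"twist":[0,0,0],"grip":-1},{"translation":[12,18,0],"twist":[0,0,0],"grip":-1},{"translation":[7,11,0],"twist":[0,0,0],"grip":-1},{"translation":[4,6,0],"twist":[0,0,0],"grip":-1},{"translation":[2,3,0],"twist":[0,0,0],"grip":-1},{"translation":[0,0,0],"twist":[0,0,0],"grip":-1},{"translation":[0,0,0],"twist":[0,0,0],"grip":-1},{"translation":[0,0,0],"twist":[0,0,0],"grip":-1}]'
python3 plan.py 0.596 0.3194 0.015 1.02
```

```text
t: 38.65
tool_pos: [0.5859, 0.3119, 0.1805]
orientation: [0.794, 3.036, 0.007]
force: [-0.7, -0.6, -1.7]
opening: 0.0607
q6 -0.65 now [0.5859 0.3119 0.1805] twist [0.005 0.002 0.039] shift after twist [ -4.7  11.6 165.5] shift in present frame [ -4.9  10.6 165.5] open 0.0607 F [-0.7 -0.6 -1.7] t 38.65
```

```bash
python3 -m pendant '[{"translation":[-2,4,8],"twist":[0.002,0.001,0],"grip":-1},{"translation":[-2,4,14],"twist":[0.002,0.001,0],"grip":-1},{"translation":[-1,3,20],"twist":[0,0,0],"grip":-1},{"translation":[0,0,22],"twist":[0,0,0],"grip":-1},{"translation":[0,0,18],"twist":[0,0,0],"grip":-1},{"translation":[0,0,14],"twist":[0,0,0],"grip":-1},{"translation":[0,0,9],"twist":[0,0,0],"grip":-1},{"translation":[0,0,5],"twist":[0,0,0],"grip":-1},{"translation":[0,0,2],"twist":[0,0,0],"grip":-1},{"translation":[0,0,0],"twist":[0,0,0],"grip":-1}]'
python3 plan.py 0.596 0.3194 0.015 1.06
```

```text
t: 39.65
tool_pos: [0.5978, 0.3163, 0.0572]
orientation: [-0.801, -3.035, 0.003]
force: [-0.6, -0.3, -1.3]
opening: 0.0608
q6 -0.64 now [0.5978 0.3163 0.0572] twist [-0.002 -0.002 -0.006] shift after twist [ 3.   1.8 42.2] shift in present frame [ 2.9  1.9 42.2] open 0.0608 F [-0.6 -0.3 -1.3] t 39.65
```

```bash
python3 -m pendant '[{"translation":[1,1,6],"twist":[-0.002,-0.002,0],"grip":-1},{"translation":[1,0.5,8],"twist":[0,0,0],"grip":-1},{"translation":[0,0,8],"twist":[0,0,0],"grip":-1},{"translation":[0,0,6],"twist":[0,0,0],"grip":-1},{"translation":[0,0,5],"twist":[0,0,0],"grip":-1},{"translation":[0,0,3],"twist":[0,0,0],"grip":-1},{"translation":[0,0,2],"twist":[0,0,0],"grip":-1},{"translation":[0,0,1],"twist":[0,0,0],"grip":-1},{"translation":[0,0,0],"twist":[0,0,0],"grip":-1},{"translation":[0,0,0],"twist":[0,0,0],"grip":-1}]'
python3 plan.py 0.596 0.3194 0.0145 1.06
```

```text
t: 40.65
tool_pos: [0.5985, 0.3198, 0.0177]
orientation: [0.801, 3.034, 0.004]
force: [0.7, -0.1, -1.5]
opening: 0.0608
q6 -0.64 now [0.5985 0.3198 0.0177] twist [ 0.003  0.003 -0.005] shift after twist [ 2.  -1.5  3.2] shift in present frame [ 2.  -1.6  3.2] open 0.0608 F [ 0.7 -0.1 -1.5] t 40.65
```

Lower, release, lift straight up, then look.

```bash
python3 -m pendant '[{"translation":[1,-1,1.5],"twist":[0,0,0],"grip":-1},{"translation":[0.5,0,1.2],"twist":[0,0,0],"grip":-1},{"translation":[0,0,0.5],"twist":[0,0,0],"grip":-1},{"translation":[0,0,0],"twist":[0,0,0],"grip":0.7},{"translation":[0,0,0],"twist":[0,0,0],"grip":0.7},{"translation":[0,0,0],"twist":[0,0,0],"grip":0.7},{"translation":[0,0,0],"twist":[0,0,0],"grip":0.7},{"translation":[0,0,-4],"twist":[0,0,0],"grip":0.7},{"translation":[0,0,-10],"twist":[0,0,0],"grip":0.7},{"translation":[0,0,-20],"twist":[0,0,0],"grip":0.7}]'
python3 -m pendant '[{"translation":[0,0,-30],"twist":[0,0,0],"grip":0.7},{"translation":[0,0,-35],"twist":[0,0,0],"grip":0.7},{"translation":[0,0,-35],"twist":[0,0,0],"grip":0.7},{"translation":[0,0,-35],"twist":[0,0,0],"grip":0.7},{"translation":[0,0,-35],"twist":[0,0,0],"grip":0.7},{"translation":[0,0,-20],"twist":[0,0,0],"grip":0.7},{"translation":[0,0,-10],"twist":[0,0,0],"grip":0.7},{"translation":[0,0,-4],"twist":[0,0,0],"grip":0.7},{"translation":[0,0,0],"twist":[0,0,0],"grip":0.7},{"translation":[0,0,0],"twist":[0,0,0],"grip":0.7}]'
cat > final.py <<'E'
from board import *
import sys
for n in("wrist","scene"):
    p,d,i=snap(n,"fin_"+n+sys.argv[1]);P=cloud(d,i);z=P[...,2]
    if n=="wrist":
        p2=p
        try: print("board now",board(p,i))
        except Exception as e: print(e)
    c=np.array([.5734,.2213]);t=.237;R=np.array([[np.cos(t),-np.sin(t)],[np.sin(t),np.cos(t)]]);L=(P[...,:2]-c)@R
    for nm,a,b,z0,z1 in(("LB",.045,.09,.016,.024),("SF foot",.045,-.09,.011,.018),("LF foot",-.045,0,.014,.020),("SB",-.045,0,.036,.045),("valve foot",.045,0,.010,.020),("valve top",.045,0,.050,.062)):
        k=(abs(L[...,0]-a)<.043)&(abs(L[...,1]-b)<.043)&(z>z0)&(z<z1);q=P[k]
        if len(q)>15:
            (x,y),r=cv2.minEnclosingCircle((q[:,:2]*1e3).astype(np.float32));print(n,nm,len(q),np.round([x,y,r],1),"bf mm",((np.array([x,y])/1e3-c)@R*1e3).round(1),"ztop",np.median(q[:,2]).round(4))
E
python3 final.py 1; python3 plan.py 0.596 0.3194 0.2 1.06
```

```text
t: 41.65
tool_pos: [0.5955, 0.3191, 0.0485]
orientation: [0.802, 3.036, 0.002]
force: [-0.2, 0.1, -0.5]
opening: 0.0789
t: 42.65
tool_pos: [0.5951, 0.3191, 0.2704]
orientation: [0.8, 3.029, 0.01]
force: [0.4, 0.6, 0.1]
opening: 0.0788
board now (array([0.68146027, 0.57704681]), np.float64(1.3056288391651238), (235.4094696044922, 410.0895080566406))
wrist LB 1232 [595.3 319.6  31.2] bf mm [44.4 90.4] ztop 0.02
wrist SF foot 63 [621.5 142.5  18.9] bf mm [ 28.3 -87.9] ztop 0.0126
wrist LF foot 617 [531.8 211.9  33.8] bf mm [-42.6   0.6] ztop 0.0153
wrist SB 872 [532.6 209.7  24.5] bf mm [-42.4  -1.7] ztop 0.0408
wrist valve foot 234 [622.  230.4  22.9] bf mm [49.3 -2.6] ztop 0.0112
wrist valve top 152 [622.3 229.3   8.5] bf mm [49.4 -3.7] ztop 0.0585
scene LB 230 [593.2 319.1  34. ] bf mm [42.2 90.5] ztop 0.0194
scene SF foot 130 [638.2 139.3  26.8] bf mm [ 43.7 -94.9] ztop 0.0134
scene LF foot 124 [530.3 208.   33.3] bf mm [-45.   -2.8] ztop 0.0152
scene SB 194 [532.2 207.   25.6] bf mm [-43.4  -4.2] ztop 0.0399
scene valve foot 60 [619.4 223.3  24.1] bf mm [45.2 -8.9] ztop 0.0128
scene valve top 42 [621.8 226.4   9.8] bf mm [48.2 -6.4] ztop 0.0568
q6 -0.64 now [0.5949 0.3189 0.2698] twist [ 0.007  0.006 -0.005] shift after twist [-0.7  0.9 69.8] shift in present frame [-0.3  0.4 69.8] open 0.0793 F [ 0.6  0.7 -0.4] t 42.75
```

View pics/fin_wrist1.png

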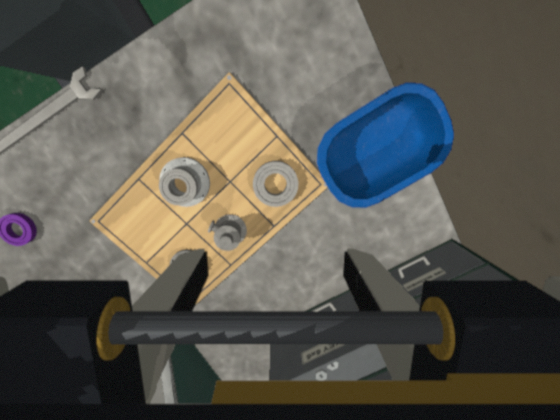

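All parts are in place: large bearing (276,181), flange with bearing on it (183,183), valve body (228,230), and the small flange at (187,257), partly hidden by a finger. The robot touches nothing, so I'm handing in.

```bash
python3 -c "
from plant import robot
print(robot.close_job())"
```

```text
the job is handed in; nothing more can be done
None
```

The rebuild kit is laid out round the valve body, which stands in the far middle square, and the job was handed in at about 43 s. No verdict was reported.

| Part | Last measured position in the board frame (x, y) | Target |
|---|---|---|
| Large bearing | (44, 90) mm | (45, 90) |
| Small flange | (44, -94) mm | (45, -90) |
| Large flange, boss up | (-43, 1) mm | (-45, 0) |
| Small bearing | flat on the boss, about 2–2.5 mm off the flange centre, top at 40.8 mm | within 8 mm of centre |

- **Valve body:** its top moved less than 1 mm between the first and last wrist views, which is within measuring error.
- **Robot:** at hand-in the gripper was open, about 0.27 m up, touching nothing.

**Checks that disagreed:**
- The scene camera reads 2–5 mm off the wrist camera on most parts. That is within its accuracy and inside the tolerances.
- In the last wrist view a finger partly hid the small flange, so that wrist reading is unusable. Its position comes from the scene camera, which gave -93.5 mm in y after placing and -94.9 mm at the end.
- The board-outline fit in that same view was also wrong because it picked up other surfaces. I used the earlier full-board measurement, which gave 202 x 292 mm against the true 200 x 290.

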